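# Tip the decorative pearls into the flared vase

## Robot

A 6-joint arm with a two-finger parallel gripper is mounted at the origin on the work surface. World frame = base frame: x ahead of the robot, y to its left, z up, the work surface at z = 0. Lengths are in m, angles in rad, forces in N, time in s.
With the tool pointing down it reaches from about 0.35 to 0.775 m from the base axis. Payload 5.5 kg.
Tool frame: the origin (TCP) lies between the finger pads; the fingertips stand 11 mm ahead of it and the grasp point (between the pads) lies 8 mm behind it (arm.nose_length is the distance from the TCP to the fingertips, in m); z points along the fingers, y is the line along which they close (so a half turn about z gives the same grasp; the last joint's range is limited). The gripper opens to 85 mm and grips with 20 to 120 N. Pads are 22 mm wide; open, the fingers measure 114 mm over their backs; the gripper's body (76 mm by 85 mm) begins 54 mm behind the grasp point. The pads swing forward as they close: fully open they stand 13 mm farther back than shut.
Start: joints at [-1.325, 0.313, 0.046, 1.304, 0, 1.431], TCP at [0.216, -0.533, 0.242] pointing down, gripper open.
Joint ranges: [-2.76, 2.76], [-0.86, 1.69], [-1.03, 1.26], [-2.2, 2.34], [-1.47, 1.5], [-3.14, 3.14]. Speed limits (rad/s): [2.57, 2.57, 3.14, 3.14, 3.14, 3.14].

## Interface

Orientations are given as a unit quaternion [w, x, y, z].
In Python, from bench import sensors, eyes, ticket, arm gives the robot as it stands.
- The arm moves only by the tool move_arm, never from a script. Its argument "series" is text: rows parted by semicolons, each of 4 numbers parted by spaces: the shift along the world's x, y, z in m, then the turn about the world's z in degrees. In form: tx ty tz yaw; .... A call has 1 to 12 rows; each row shifts and turns the commanded pose from where the row before left it; what a row does not reach is not made up. A row lasts 1/12 s, in which the tool goes at most 41.7 mm and 7.16 degrees, less where a joint would pass 70% of its speed; a pose out of reach is approached as far as the arm can. A call with a gripper value outside its range is refused whole. "hand" is the finger opening in m, from 0 to 0.0854, set as the call begins (left out, the last holds). The fingers move at their own pace and stop on an object; the grip force is fixed at half the most. Time passes only in rows, so rows that do not move let the fingers close. It gives the time, the measured TCP pose, the force, the opening and the grip force at its end, in the units of the state.
- sensors.read_state(): the state, without advancing time (a new reading comes with each control period).
- eyes.grab_frame(name): name is "scene" or "top" or "wrist"; returns a dict with "image" (420x560x3 uint8, blue, green, red), "fx", "fy", "cx", "cy" (pixels), "dist_coeffs" ([k1, k2, p1, p2, k3] as OpenCV has them; the pictures are not rectified), "cam_to_world" (4x4, takes a point from camera to world coordinates). Camera axes: x right, y down, z forward; pixel columns grow to the right and rows downward; lengths in m; the calibration is good to about 2 mm. A picture is of the moment at which its call begins. There is no depth.
- ticket.finish_job(): hands the job in; it is judged then, once.
The state is a dict: "time_s": time; "q": joint angles; "joint_velocities": joint speeds; "effort": joint torques, N m; "ee_pos": TCP position; "orientation": TCP orientation; "force": force on the tool from outside, world axes, zero at the start; "torque": the same for the moment, N m; "opening": finger opening in m; "grip_force": force on a finger pad.
Only numpy, scipy, OpenCV 4.12 (cv2) and the standard library are available. Lean on these libraries where they do the work, as an engineer would, in place of code of your own. Each camera call takes 0.05 s, during which the arm holds its last target. There are 200 camera calls.

## Task

Lift the aluminium pouring chute by its wooden cross handle with the three big pearls still in it, hold its lip over the mouth of the flared brass vase and tip it so that all three pearls roll into the vase. Then lay the empty chute back in its wooden tray, standing flat on its base, and let go. Drop no pearl on the counter or in the tray, leave the vase standing where it is and do not disturb the other things.

Things in the scene. Friction and masses are not known exactly. Their poses are not given: they have to be found in the camera images.
- chute_handle (a point): Centre of the chute's handle: a dark wood bar across and above the trough, 20 mm along x, 50 mm along y (with metal side plates), 34 mm high. Pinch it across either; keep finger tips less than 30 mm below this centre, as the pearls pass under. Chute axes: x level towards the lip, y across, z up. This point is 113 mm above the underside of the chute's flat base, which spans x -85 to +35 mm from here. 0.26 kg.
- chute_lip (a point): Middle of the trough floor's edge at the open lip of the plain aluminium chute: 93 mm ahead (x) of the handle centre, 46 mm below it. Same axes. Trough 180 mm long, 42 mm wide outside, 36 inside, side walls 32 mm high, floor 4 mm thick, back closed. With the base level the floor rises 16 degrees from back to lip, so the chute must be tipped by more than that to empty; 45 degrees, reached slowly, empties it.
- vase_mouth (a point): Centre of the round mouth of the flared brass vase, in the plane of its rim. Rim 82 mm outside, 74 mm inside, 150 mm above the counter; 40 mm below the rim the bore narrows to 60 mm; the inner floor is 110 mm below the rim. The foot is 94 mm across. Loose, 0.9 kg, z up.
- tray: Fixed shallow wooden tray for the chute. Origin: centre of its underside on the counter. 270 mm along x, 120 mm along y, 18 mm high; walls 6 mm, inner floor 6 mm above the counter, so the chute's handle centre is 119 mm above the counter when it stands in it. At the start the chute stands near its middle, lip towards the tray's -x (either way round will do at the end).
- pearl0_center (a point): Centre of a white decorative pearl, a hard ball of 30 mm diameter and 20 g. The three lie in a row at the back of the chute.
- pearl1_center (a point): Centre of a white decorative pearl, a hard ball of 30 mm diameter and 20 g. The three lie in a row at the back of the chute.
- pearl2_center (a point): Centre of a white decorative pearl, a hard ball of 30 mm diameter and 20 g. The three lie in a row at the back of the chute.
- pillar_candle: Bystander: ivory pillar candle, 72 dia x 115 mm high, standing on the counter; origin at the centre of its underside. Leave it.
- candle_cup: Bystander: small brass candle cup (not the vase), 80 dia x 85 mm high, standing on the counter; origin at the centre of its underside. Leave it.
- ribbon_spool: Bystander: cardboard-ended ribbon spool, 90 dia x 50 mm high, standing on the counter; origin at the centre of its underside. Leave it.
- wide_bowl: Bystander: wide white bowl, 150 dia x 55 mm high, standing on the counter; origin at the centre of its underside. Leave it.
- bead_jar: Bystander: white closed jar, 84 dia x 120 mm high, standing on the counter; origin at the centre of its underside. Leave it.
- lantern: Bystander: black table lantern, 90 square x 165 mm high, standing on the counter; origin at the centre of its underside. Leave it.
There are look-alikes about, which are no part of the job. What is shaped like the part that bears chute_handle but blue or orange is not meant.

How it is judged:
By the outcome, as a careful person would: the job done as asked, in the order asked, and still so for the second after the job is handed in, with the robot touching nothing.
It also fails if it takes over 72 s, if anything falls off the work surface, if the arm or the gripper's body presses on something with over 40 N, if the wrist force passes 120 N, or if a joint passes its speed limit or range.

## Working session

There is one attempt and no reset: what is moved stays moved. The work goes in short steps, Python scripts to look and compute and a tool call to move; the robot and the scene stay as the last step left them, time stands still between calls to the robot, and variables do not carry over. Pictures are saved under pics/ and viewed, at most 10 in all, crops included, and the job is handed in when it is done.

Besides the shell and the picture viewer there is one more tool, called after "Call:" by a JSON object that holds its "api" and its "payload". move_arm: Moves the arm, as the interface text tells. Its arguments: {"type":"object","properties":{"series":{"type":"string"},"hand":{"type":"number"}},"required":["series"]}

View pics/scene0.png

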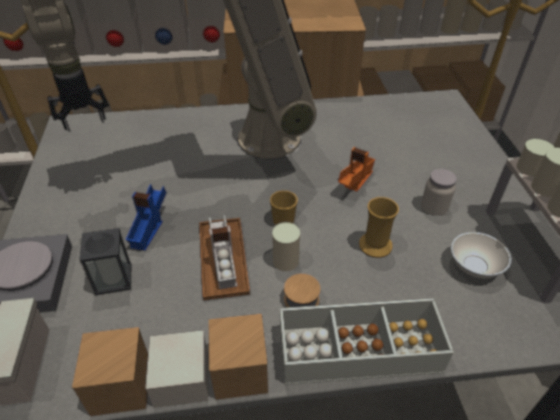

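View pics/top0.png

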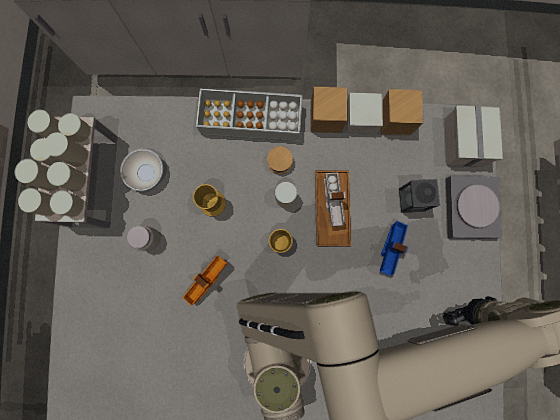

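The scene picture shows three chutes: the grey aluminium one in the wooden tray (handle at about (220,237) in scene, (338,196) in top), a blue one ((148,203)/(398,247)) and an orange one ((360,158)/(207,282)). I choose the grey one in the tray. The vase is the tall brass thing at (381,210) in scene, (208,198) in top; the look-alike is the small brass cup at (284,205)/(280,241).

```bash
python3 - <<'E'
from h import *
import pickle
D=pickle.load(open('d0.pkl','rb'))
t=cv2.resize(D['top']['image'][155:260,160:360],None,fx=3.9,fy=3.9,interpolation=cv2.INTER_CUBIC)
s=cv2.resize(D['scene']['image'][180:310,185:415],None,fx=3.4,fy=3.4,interpolation=cv2.INTER_CUBIC)[:, :780]
t=t[:,:780]; s=s[:600-0]
cv2.imwrite('pics/crop1.png',t[:, :]); 
h=cv2.resize(D['scene']['image'][205:300,185:265],None,fx=4.8,fy=4.8,interpolation=cv2.INTER_CUBIC)
t2=cv2.resize(D['top']['image'][160:255,305:365],None,fx=4.8,fy=4.8,interpolation=cv2.INTER_CUBIC)
cv2.imwrite('pics/crop2.png',np.hstack([h,t2]))
d=D['top']
for n,uv,z in [('vase',(208,197),.15),('handle',(338,196),.136),('trayA',(317,170),.018),('trayB',(350,171),.018),('trayC',(349,246),.018),('trayD',(317,246),.018),('candle',(286,191),.115),('cup',(281,240),.085),('lantern',(424,191),.165),('wood',(280,158),.03),('blue',(398,247),.12)]:
    print(n,np.round(onz(d,uv,z),3))
E
```

```text
vase [0.541 0.232 0.15 ]
handle [ 0.557 -0.188  0.136]
trayA [ 0.67  -0.129  0.018]
trayB [ 0.669 -0.248  0.018]
trayC [ 0.401 -0.245  0.018]
trayD [ 0.398 -0.132  0.018]
candle [ 0.573 -0.019  0.115]
cup [ 0.413 -0.006  0.085]
lantern [ 0.575 -0.463  0.165]
wood [0.707 0.004 0.03 ]
blue [ 0.396 -0.388  0.12 ]
```

View pics/crop2.png

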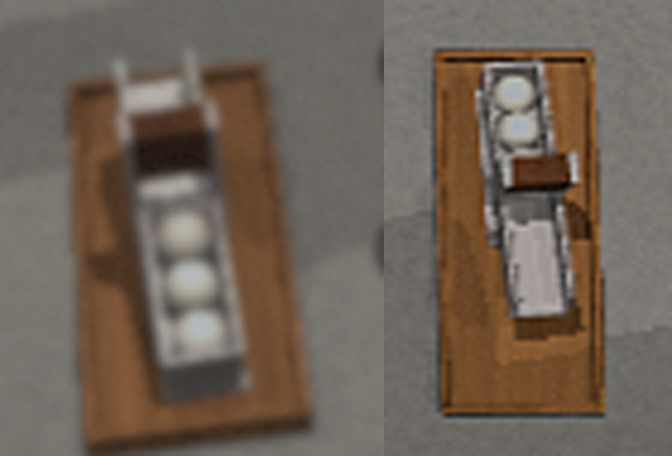

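View pics/crop1.png

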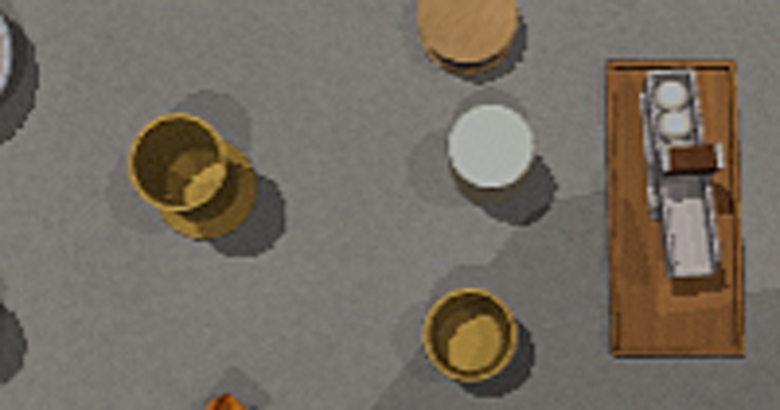

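The crops confirm the choice: the grey chute has its dark wood handle at top-pixel (337.7,195.6), its pearls to the back (away from the robot) and its lip at (338,224). The vase mouth is at top-pixel (206,197). The move only yaws, so I first test in free space what happens at the reach limit.

Call:
{"api": "move_arm", "payload": {"series": "0 0 0.03 0;0 0 0.03 0;0.0155 -0.038 0 0;0.0155 -0.038 0 0;0.0155 -0.038 0 0;0.0155 -0.038 0 0;0.0155 -0.038 0 0;0.0155 -0.038 0 0;0.0155 -0.038 0 0;0.0155 -0.038 0 0"}}

```text
time_s: 0.93
ee_pos: [0.3099, -0.7626, 0.2674]
orientation: [0.017, 0.981, 0.192, 0.003]
force: [-1.7, 4.3, -3.4]
opening: 0.0854
grip_force: 0.0
```

```bash
python3 - <<'E'
from h import *
import pickle
s=sensors.read_state(); print(s['q'],s['ee_pos'],s['orientation'])
d=pickle.load(open('d0.pkl','rb'))['top']
for n,uv,z in [('vase',(206.1,196.8),.15),('handle',(337.7,195.6),.136),('lip',(338.3,225.5),.073),('back',(332.3,173.8),.07)]:
    print(n,np.round(onz(d,uv,z),4))
E
```

```text
[-1.28348959  0.96826341  1.25656629  1.82372887  0.00360723  1.47255787] [ 0.30985151 -0.76263316  0.26735727] [0.01743504 0.98131564 0.1915819  0.00346455]
vase [0.5418 0.2378 0.15  ]
handle [ 0.5581 -0.1872  0.136 ]
lip [ 0.4665 -0.1986  0.073 ]
back [ 0.6453 -0.1777  0.07  ]
```

Call:
{"api": "move_arm", "payload": {"series": "0.0155 -0.038 0 0;0.0155 -0.038 0 0;0.0155 -0.038 0 0;0.0155 -0.038 0 0;0.0155 -0.038 0 0;0 0 0 0;0 0 0 0"}}

```text
time_s: 1.52
ee_pos: [0.3461, -0.8517, 0.2161]
orientation: [0.093, 0.977, 0.191, 0.015]
force: [0.3, 0.3, -0.4]
opening: 0.0853
grip_force: 0.0
```

```bash
python3 - <<'E'
from h import *
s=sensors.read_state(); print(s['q'],s['ee_pos'],s['orientation'])
E
```

```text
[-1.27543472  1.04242971  1.26240264  1.60278297  0.01103267  1.48141825] [ 0.34609883 -0.85171139  0.21608816] [0.09279143 0.97710738 0.19084693 0.0151119 ]
```

Call:
{"api": "move_arm", "payload": {"series": "-0.0155 0.038 0 0;-0.0155 0.038 0 0;-0.0155 0.038 0 0;-0.0155 0.038 0 0;-0.0155 0.038 0 0;0 0 0 0;0 0 0 0"}}

```text
time_s: 2.1
ee_pos: [0.2898, -0.7149, 0.2233]
orientation: [0.092, 0.977, 0.191, 0.015]
force: [0.5, -0.6, -0.2]
opening: 0.085
grip_force: 0.0
```

```bash
cat > kin.py <<'E'
import numpy as np
from scipy.optimize import least_squares
def fk(k,q2,q3,q4):
    r0,h,a1,a2,L=k; b=q2-q3; p=b+q4
    return r0+a1*np.sin(q2)+a2*np.cos(b)+L*np.cos(p), h+a1*np.cos(q2)-a2*np.sin(b)-L*np.sin(p)
E
python3 - <<'E'
from h import *
from kin import *
s=sensors.read_state(); print(s['q'])
dat=[((.31391,.04507,1.3036),(np.hypot(.21624,.5323),.2415)),((.96826,1.25657,1.82373),(np.hypot(.30985,.76263),.26736)),((1.04243,1.2624,1.60278),(np.hypot(.3461,.85171),.21609)),(s['q'][1:4],(np.hypot(*s['ee_pos'][:2]),s['ee_pos'][2]))]
f=lambda k:np.concatenate([np.array(fk(k,*a))-b for a,b in dat])
o=least_squares(f,[0,.4,.4,.35,.25]);print(o.x,o.fun)
E
```

```text
[-1.29512772  0.55815215  0.3564764   1.1820332   0.01483848  1.46210272]
[0.08783806 0.38165861 0.45329308 0.36047039 0.47742301] [-2.62114485e-06 -1.86724773e-03  6.13182560e-04 -3.43569674e-03
  9.77254123e-04  3.72686101e-03 -1.58781600e-03  1.57608330e-03]
```

```bash
python3 - <<'E'
from kin import *
k=[0.08784,.38166,.45329,.36047,.47742]
g=np.meshgrid(np.arange(-.86,1.69,.01),np.arange(-1.03,1.26,.01),np.arange(-180,200.,5),indexing='ij')
q2,q3,P=[x.ravel() for x in g]; p=np.radians(P); q4=p-q2+q3
ok=(q4<2.34)&(q4>-2.2)
r,z=fk(k,q2,q3,q4)
for rr in (.45,.5,.54,.56,.6,.65,.7):
  for zz in (.2,.25,.3,.4,.5,.6):
    m=ok&(abs(r-rr)<.008)&(abs(z-zz)<.008)
    print(rr,zz,'tilt inward-outward deg', (sorted(set((90-P[m]).astype(int)))[:1]+sorted(set((90-P[m]).astype(int)))[-1:]))
E
```

```text
0.45 0.2 tilt inward-outward deg [np.int64(-60), np.int64(35)]
0.45 0.25 tilt inward-outward deg [np.int64(-55), np.int64(40)]
0.45 0.3 tilt inward-outward deg [np.int64(-50), np.int64(45)]
0.45 0.4 tilt inward-outward deg [np.int64(-35), np.int64(45)]
0.45 0.5 tilt inward-outward deg [np.int64(-20), np.int64(50)]
0.45 0.6 tilt inward-outward deg [np.int64(0), np.int64(55)]
0.5 0.2 tilt inward-outward deg [np.int64(-50), np.int64(35)]
0.5 0.25 tilt inward-outward deg [np.int64(-45), np.int64(40)]
0.5 0.3 tilt inward-outward deg [np.int64(-40), np.int64(50)]
0.5 0.4 tilt inward-outward deg [np.int64(-30), np.int64(55)]
0.5 0.5 tilt inward-outward deg [np.int64(-15), np.int64(55)]
0.5 0.6 tilt inward-outward deg [np.int64(5), np.int64(60)]
0.54 0.2 tilt inward-outward deg [np.int64(-45), np.int64(40)]
0.54 0.25 tilt inward-outward deg [np.int64(-40), np.int64(45)]
0.54 0.3 tilt inward-outward deg [np.int64(-35), np.int64(50)]
0.54 0.4 tilt inward-outward deg [np.int64(-25), np.int64(60)]
0.54 0.5 tilt inward-outward deg [np.int64(-10), np.int64(65)]
0.54 0.6 tilt inward-outward deg [np
[... 817 characters left out ...]
25), np.int64(50)]
0.65 0.25 tilt inward-outward deg [np.int64(-20), np.int64(50)]
0.65 0.3 tilt inward-outward deg [np.int64(-20), np.int64(55)]
0.65 0.4 tilt inward-outward deg [np.int64(-10), np.int64(65)]
0.65 0.5 tilt inward-outward deg [np.int64(5), np.int64(75)]
0.65 0.6 tilt inward-outward deg [np.int64(15), np.int64(90)]
0.7 0.2 tilt inward-outward deg [np.int64(-15), np.int64(55)]
0.7 0.25 tilt inward-outward deg [np.int64(-15), np.int64(60)]
0.7 0.3 tilt inward-outward deg [np.int64(-10), np.int64(60)]
0.7 0.4 tilt inward-outward deg [np.int64(0), np.int64(70)]
0.7 0.5 tilt inward-outward deg [np.int64(10), np.int64(80)]
0.7 0.6 tilt inward-outward deg [np.int64(20), np.int64(90)]
```

Call:
{"api": "move_arm", "payload": {"series": "0 0 0.04 0;0 0 0.04 0;0 0 0.04 0;0 0 0.04 0;0 0 0.04 0;0 0 0.04 0;0 0 0.04 0;0 0 0.04 0;0 0 0.04 0;0 0 0.04 0"}}

```text
time_s: 2.93
ee_pos: [0.2678, -0.6624, 0.5385]
orientation: [0.14, 0.972, 0.19, 0.022]
force: [-0.9, -0.9, 0.4]
opening: 0.0855
grip_force: 0.0
```

```bash
cat >> kin.py <<'E'
k0=[0.08784,.38166,.45329,.36047,.47742]
def lim(r,z,k=k0):
    "tilt (deg, outward +) of the tool at q3=1.26 with TCP at r,z"
    best=None
    q2=np.linspace(-.86,1.69,4000); 
    # wrist point at q3 limit
    wr=k[0]+k[2]*np.sin(q2)+k[3]*np.cos(q2-1.26); wz=k[1]+k[2]*np.cos(q2)-k[3]*np.sin(q2-1.26)
    d=np.hypot(r-wr,z-wz)-k[4]; i=np.where(np.sign(d[1:])!=np.sign(d[:-1]))[0]
    return [round(float(90-np.degrees(np.arctan2(wz[j]-z,r-wr[j])))) for j in i]
E
python3 - <<'E'
from h import *
from kin import *
s=sensors.read_state(); print(s['q'],s['ee_pos'],s['orientation'])
for r in (.56,.58,.6,.62,.64,.66,.68,.7,.75): print(r,[lim(r,z) for z in (.12,.2,.25,.3,.35,.4)])
E
```

```text
[-1.30885196  0.61124847  1.26484346  1.94061047  0.02467435  1.4506938 ] [ 0.26779481 -0.66236245  0.53851844] [0.14018314 0.97153846 0.18965435 0.02220228]
0.56 [[-43], [-41], [-38], [-34], [-29], [-23]]
0.58 [[-40], [-37], [-34], [-30], [-26], [-20]]
0.6 [[-36], [-33], [-30], [-27], [-22], [-16]]
0.62 [[-33], [-30], [-27], [-23], [-19], [-13]]
0.64 [[-30], [-27], [-24], [-20], [-16], [-10]]
0.66 [[-27], [-23], [-21], [-17], [-13], [-8]]
0.68 [[-24], [-20], [-18], [-14], [-10], [-5]]
0.7 [[-21], [-18], [-15], [-11], [-7], [-3]]
0.75 [[-14], [-11], [-8], [-5], [-1], [3]]
```

Call:
{"api": "move_arm", "payload": {"series": "-0.006 0.015 -0.035 7;-0.006 0.015 -0.035 7;-0.006 0.015 -0.035 7;-0.006 0.015 -0.035 7;-0.006 0.015 -0.035 7;-0.006 0.015 -0.035 7;-0.006 0.015 -0.035 7;-0.006 0.015 -0.02 7;0 0 0 7;0 0 0 7;0 0 0 7;0 0 0 7"}}

```text
time_s: 3.93
ee_pos: [0.2284, -0.5686, 0.3235]
orientation: [0.099, 0.649, 0.748, 0.102]
force: [0.1, 0.7, 0.3]
opening: 0.0854
grip_force: 0.0
```

Call:
{"api": "move_arm", "payload": {"series": "0 0 0 7;0 0 0 7;0 0 0 7;0 0 0 7;0 0 0 7;0 0 0 7;0 0 0 7;0 0 0 7;0 0 0 7;0 0 0 7;0 0 0 7;0 0 0 7"}}

```text
time_s: 4.93
ee_pos: [0.2287, -0.5687, 0.3224]
orientation: [0.003, -0.018, 0.99, 0.14]
force: [-0.0, 0.6, -1.3]
opening: 0.0857
grip_force: 0.0
```

Call:
{"api": "move_arm", "payload": {"series": "0 0 0 7;0.006 -0.015 0.03 5;0.006 -0.015 0.035 0;0.006 -0.015 0.035 0;0.006 -0.015 0.035 0;0 0 0 0"}}

```text
time_s: 5.43
ee_pos: [0.2216, -0.5472, 0.4215]
orientation: [-0.007, -0.105, 0.983, 0.148]
force: [0.7, 1.4, 1.5]
opening: 0.0851
grip_force: 0.0
```

```bash
cat >> h.py <<'E'
from scipy.spatial.transform import Rotation as Ro
def st():
    s=sensors.read_state();o=s['orientation'];M=Ro.from_quat([o[1],o[2],o[3],o[0]]).as_matrix();p=s['ee_pos']
    az=lambda v:round(float(np.degrees(np.arctan2(v[1],v[0]))),1)
    f=M[:,2]; print('t',s['time_s'],'pos',np.round(p,4),'r %.4f az %.1f'%(np.hypot(p[0],p[1]),az(p)),'lean %.1f az %.1f'%(np.degrees(np.arccos(-f[2])),az(f)),
      'x',az(M[:,0]),'y',az(M[:,1]),'yz %.3f'%M[2,1],'q',np.round(s['q'],3),'open',round(s['opening'],4),'grip',s['grip_force'],'F',np.round(s['force'],1))
    return s,M
E
python3 -c "
from h import *
st()"
```

```text
t 5.4333 pos [ 0.2216 -0.5472  0.4215] r 0.5904 az -68.0 lean 17.0 az 98.7 x -167.9 y 102.4 yz 0.292 q [-1.334  0.793  1.265  2.338  0.025 -1.551] open 0.0851 grip 0.0 F [0.7 1.4 1.5]
```

Call:
{"api": "move_arm", "payload": {"series": "0.0155 -0.038 0 0;0.0155 -0.038 0 0;0.0155 -0.038 0 0;0.0155 -0.038 0 0;0.0155 -0.038 0 0;0 0 0 0"}}

```text
time_s: 5.93
ee_pos: [0.2288, -0.556, 0.3894]
orientation: [0.001, -0.103, 0.979, 0.175]
force: [-0.8, -0.3, -0.9]
opening: 0.0855
grip_force: 0.0
```

```bash
python3 -c "
from h import *
from kin import *
st()
k=k0
print('limit q3: phi,q2,q4 at (r,z)')
for r in (.58,.6,.64,.66,.68,.7):
  L=[]
  for z in (.12,.2,.25,.3,.35,.4):
    f=lim(r,z)[0]; p=np.radians(90-f); wr=r-k[4]*np.cos(p)
    q2=np.linspace(-.86,1.69,4000); a=k[0]+k[2]*np.sin(q2)+k[3]*np.cos(q2-1.26); wz=z+k[4]*np.sin(p); b=k[1]+k[2]*np.cos(q2)-k[3]*np.sin(q2-1.26)
    q=q2[np.argmin(np.hypot(a-wr,b-wz))]; L.append((f,round(q,2),round(p-q+1.26,2)))
  print(r,L)
"
```

```text
t 5.9333 pos [ 0.2288 -0.556   0.3894] r 0.6013 az -67.6 lean 20.2 az 95.6 x -168.3 y 102.5 yz 0.343 q [-1.337  0.848  1.265  2.337  0.047 -1.555] open 0.0855 grip 0.0 F [-0.8 -0.3 -0.9]
limit q3: phi,q2,q4 at (r,z)
0.58 [(-40, np.float64(1.3), np.float64(2.23)), (-37, np.float64(1.18), np.float64(2.29)), (-34, np.float64(1.1), np.float64(2.33)), (-30, np.float64(1.01), np.float64(2.35)), (-26, np.float64(0.92), np.float64(2.37)), (-20, np.float64(0.81), np.float64(2.37))]
0.6 [(-36, np.float64(1.28), np.float64(2.18)), (-33, np.float64(1.16), np.float64(2.25)), (-30, np.float64(1.07), np.float64(2.28)), (-27, np.float64(0.99), np.float64(2.31)), (-22, np.float64(0.9), np.float64(2.32)), (-16, np.float64(0.8), np.float64(2.31))]
0.64 [(-30, np.float64(1.24), np.float64(2.11)), (-27, np.float64(1.13), np.float64(2.18)), (-24, np.float64(1.05), np.float64(2.2)), (-20, np.float64(0.96), np.float64(2.22)), (-16, np.float64(0.87), np.float64(2.24)), (-10, np.float64(0.78), np.float64(2.23))]
0.66 [(-27, np.float64(1.23), np.float64(2.07)), (-23, np.float64(1.11), np.float64(2.13)), (-21, np.float64(1.03), np.float64(2.16)), (-17, np.float64(0.95), np.float64(2.18)), (-13, np.float64(0.87), np.float64(2.19)), (-8, np.float64(0.78), np.float64(2.19))]
0.68 [(-24, np.float64(1.21), np.float64(2.03)), (-20, np.float64(1.09), np.float64(2.09)), (-18, np.float64(1.02), np.float64(2.12)), (-14, np.float64(0.94), np.float64(2.14)), (-10, np.float64(0.86), np.float64(2.15)), (-5, np.float64(0.77), np.float64(2.15))]
0.7 [(-21, np.float64(1.2), np.float64(2.0)), (-18, np.float64(1.09), np.float64(2.06)), (-15, np.float64(1.01), np.float64(2.08)), (-11, np.float64(0.93), np.float64(2.09)), (-7, np.float64(0.85), np.float64(2.1)), (-3, np.float64(0.77), np.float64(2.11))]
```

Call:
{"api": "move_arm", "payload": {"series": "-0.004 0.01 -0.04 0;0 0 -0.04 0;0 0 -0.04 0;0.008 -0.02 -0.03 0;0.0155 -0.038 0 0;0.0155 -0.038 0 0;0.0155 -0.038 0 0;0.0155 -0.038 0 0;0.0155 -0.038 0 0;0.0155 -0.038 0 0;0.0155 -0.038 0 0;0 0 0 0"}}

```text
time_s: 6.93
ee_pos: [0.29, -0.6958, 0.2073]
orientation: [0.017, -0.102, 0.988, 0.114]
force: [-0.3, 0.4, -0.0]
opening: 0.0855
grip_force: 0.0
```

```bash
python3 -c "
from h import *
st()"
```

```text
t 6.9333 pos [ 0.29   -0.6958  0.2073] r 0.7538 az -67.4 lean 13.3 az 87.4 x -168.6 y 102.1 yz 0.223 q [-1.309  1.058  1.265  1.999  0.069 -1.522] open 0.0855 grip 0.0 F [-0.3  0.4 -0. ]
```

Call:
{"api": "move_arm", "payload": {"series": "0 0 0 7;0 0 0 7;0 0 0 7;0.0155 -0.038 0.01 4;0.0155 -0.038 0.01 0;0.0155 -0.038 0.01 0;0.0155 -0.038 0.01 0;0.0155 -0.038 0.01 0;0.0155 -0.038 0.01 0;0.0155 -0.038 0.01 0;0 0 0 0"}}

```text
time_s: 7.85
ee_pos: [0.3215, -0.7781, 0.1893]
orientation: [-0.003, -0.315, 0.949, 0.007]
force: [-0.1, -0.3, -0.7]
opening: 0.0853
grip_force: 0.0
```

```bash
python3 -c "
from h import *
st()"
```

```text
t 7.85 pos [ 0.3215 -0.7781  0.1893] r 0.8419 az -67.6 lean 0.9 az 132.1 x -143.2 y 126.8 yz 0.016 q [-1.272  1.066  1.265  1.783 -0.007 -1.914] open 0.0853 grip 0.0 F [-0.1 -0.3 -0.7]
```

Call:
{"api": "move_arm", "payload": {"series": "-0.006 0.014 0.02 7;-0.006 0.014 0.02 7;-0.006 0.014 0.02 7;-0.006 0.014 0.02 7;-0.006 0.014 0.02 7;0 0 0.02 7;0 0 0.02 7;0 0 0.02 7;0 0 0.04 7;0 0 0.04 3;0 0 0.04 0;0 0 0.04 0"}}

```text
time_s: 8.85
ee_pos: [0.2658, -0.6469, 0.4555]
orientation: [0.026, 0.781, -0.623, 0.028]
force: [0.9, -0.9, 0.3]
opening: 0.0849
grip_force: 0.0
```

Call:
{"api": "move_arm", "payload": {"series": "0 0 0.04 0;0 0 0.04 0;0 0 0.04 0;0 0 0.04 0;0 0 0.04 0;0 0 0.04 0;0 0 0.04 0;0 0 0.04 0;0 0 0 0"}}

```text
time_s: 9.6
ee_pos: [0.2192, -0.5351, 0.62]
orientation: [0.073, 0.776, -0.618, 0.102]
force: [-0.1, 0.9, 0.0]
opening: 0.0848
grip_force: 0.0
```

```bash
python3 -c "
from h import *
st()"
```

```text
t 9.6 pos [ 0.2192 -0.5351  0.62  ] r 0.5782 az -67.7 lean 14.4 az -74.0 x -77.2 y -167.0 yz -0.014 q [-1.325  0.45   1.265  2.135  0.008 -3.12 ] open 0.0848 grip 0.0 F [-0.1  0.9  0. ]
```

Call:
{"api": "move_arm", "payload": {"series": "0.0115 -0.028 0.028 0;0.0115 -0.028 0.028 0;0.0115 -0.028 0.028 0;0.0115 -0.028 0.028 0;0.0115 -0.028 0.028 0;0.0115 -0.028 0.028 0;0.0115 -0.028 0.028 0;0.0115 -0.028 0.028 0;0 0 0 0"}}

```text
time_s: 10.35
ee_pos: [0.2638, -0.6489, 0.6328]
orientation: [0.131, 0.761, -0.606, 0.194]
force: [-0.3, 0.9, 0.0]
opening: 0.0854
grip_force: 0.0
```

```bash
python3 -c "
from h import *
st()"
```

```text
t 10.35 pos [ 0.2638 -0.6489  0.6328] r 0.7004 az -67.9 lean 27.1 az -72.6 x -77.6 y -166.6 yz -0.036 q [-1.307  0.493  1.265  1.871  0.018 -3.099] open 0.0854 grip 0.0 F [-0.3  0.9  0. ]
```

```bash
python3 - <<'E'
from kin import *
D=[((-1.3246,.31391,.04507,1.3036),(.21624,-.5323,.2415)),((-1.2835,.96826,1.25657,1.82373),(.30985,-.76263,.26736)),((-1.2754,1.04243,1.2624,1.60278),(.3461,-.85171,.21609)),((-1.2951,.55815,.35648,1.18203),(.2898,-.7149,.2233)),((-1.30885,.61125,1.26484,1.94061),(.26779,-.66236,.53852)),((-1.272,1.066,1.265,1.783),(.3215,-.7781,.1893)),((-1.325,.45,1.265,2.135),(.2192,-.5351,.62)),((-1.307,.493,1.265,1.871),(.2638,-.6489,.6328))]
Q=np.array([a for a,_ in D]);P=np.array([b for _,b in D])
rp=P[:,0]*np.cos(Q[:,0])+P[:,1]*np.sin(Q[:,0]); d=-P[:,0]*np.sin(Q[:,0])+P[:,1]*np.cos(Q[:,0]); print('d',d)
def f(k):
    r,z=fk(k,*Q.T[1:]);return np.r_[r-rp,z-P[:,2]]
o=least_squares(f,[.09,.38,.45,.36,.47]);k=o.x;print(k,np.abs(o.fun).max())
def lim2(r,z):
    q2=np.linspace(-.86,1.69,6000);a=k[0]+k[2]*np.sin(q2)+k[3]*np.cos(q2-1.264); b=k[1]+k[2]*np.cos(q2)-k[3]*np.sin(q2-1.264)
    e=np.hypot(r-a,z-b)-k[4]; i=np.where(np.sign(e[1:])!=np.sign(e[:-1]))[0]
    i=i[0];p=np.arctan2(b[i]-z,r-a[i]);return round(90-np.degrees(p),1),round(p-q2[i]+1.264,2)
for r in (.56,.58,.6,.62,.64,.66,.68,.70): print('rp',r,'R %.3f'%np.hypot(r,.079),[lim2(r,z) for z in (.12,.2,.25,.3,.35,.4)])
E
```

```text
d [0.07998917 0.08105119 0.08316032 0.084248   0.0871297  0.07820546
 0.08240646 0.08547538]
[0.01505023 0.20208833 0.49849543 0.40746139 0.33145321] 0.026872550150068286Traceback (most recent call last):
  File "<stdin>", line 12, in <module>
  File "<stdin>", line 11, in lim2
IndexError: index 0 is out of bounds for axis 0 with size 0
```

```bash
cat > kin.py <<'E'
import numpy as np
from scipy.optimize import least_squares,brentq
D=[((-1.3246,.31391,.04507,1.3036),(.21624,-.5323,.2415)),((-1.2754,1.04243,1.2624,1.60278),(.3461,-.85171,.21609)),((-1.2951,.55815,.35648,1.18203),(.2898,-.7149,.2233)),((-1.30885,.61125,1.26484,1.94061),(.26779,-.66236,.53852)),((-1.272,1.066,1.265,1.783),(.3215,-.7781,.1893)),((-1.325,.45,1.265,2.135),(.2192,-.5351,.62)),((-1.307,.493,1.265,1.871),(.2638,-.6489,.6328)),((-1.337,.848,1.265,2.337),(.2288,-.556,.3894)),((-1.309,1.058,1.265,1.999),(.29,-.6958,.2073))]
Q=np.array([a for a,_ in D]);P=np.array([b for _,b in D])
rp=P[:,0]*np.cos(Q[:,0])+P[:,1]*np.sin(Q[:,0])
def fk(k,q2,q3,q4):
    r0,h,a1,a2,L,e,g=k; b=q2-q3; p=b+q4
    return r0+a1*np.sin(q2+g)+a2*np.cos(b+e)+L*np.cos(p), h+a1*np.cos(q2+g)-a2*np.sin(b+e)-L*np.sin(p)
def f(k):
    r,z=fk(k,*Q.T[1:]);return np.r_[r-rp,z-P[:,2]]
o=least_squares(f,[.09,.38,.45,.36,.35,0,0]);k=o.x
def lim(r,z):
    G=lambda x:np.array(fk(k,x[0],1.264,x[1]))-[r,z]
    s=least_squares(G,[1.,2.]).x; return round(90-np.degrees(s[0]-1.264+s[1]),1),round(s[1],2)
E
python3 - <<'E'
from kin import *
print(k.round(3),np.abs(o.fun).round(4))
for r in (.56,.58,.6,.62,.64,.66,.68,.70): print('rp',r,'R %.3f'%np.hypot(r,.082),[lim(r,z) for z in (.12,.2,.25,.3,.35,.4)])
E
```

```text
[-0.     0.233  0.519  0.413  0.429 -0.135  0.   ] [0.     0.     0.     0.     0.0003 0.0001 0.0001 0.     0.0002 0.
 0.     0.     0.     0.0005 0.0001 0.     0.0002 0.0003]
rp 0.56 R 0.566 [(np.float64(-57.1), np.float64(2.47)), (np.float64(-52.2), np.float64(2.5)), (np.float64(-47.3), np.float64(2.5)), (np.float64(-41.1), np.float64(2.49)), (np.float64(-33.7), np.float64(2.46)), (np.float64(-25.4), np.float64(2.42))]
rp 0.58 R 0.586 [(np.float64(-51.3), np.float64(2.4)), (np.float64(-46.2), np.float64(2.44)), (np.float64(-41.5), np.float64(2.44)), (np.float64(-35.6), np.float64(2.43)), (np.float64(-28.7), np.float64(2.4)), (np.float64(-21.1), np.float64(2.37))]
rp 0.6 R 0.606 [(np.float64(-46.2), np.float64(2.35)), (np.float64(-41.0), np.float64(2.37)), (np.float64(-36.3), np.float64(2.38)), (np.float64(-30.8), np.float64(2.37)), (np.float64(-24.3), np.float64(2.34)), (np.float64(-17.2), np.float64(2.31))]
rp 0.62 R 0.625 [(np.float64(-41.5), np.float64(2.29)), (np.float64(-36.2), np.float64(2.32)), (np.float64(-31.8), np.float64(2.32)), (np.float64(-26.4), np.float64(2.31)), (np
[... 371 characters left out ...]
64(2.19)), (np.float64(-28.0), np.float64(2.21)), (np.float64(-23.7), np.float64(2.21)), (np.float64(-18.8), np.float64(2.2)), (np.float64(-13.3), np.float64(2.19)), (np.float64(-7.3), np.float64(2.16))]
rp 0.68 R 0.685 [(np.float64(-29.4), np.float64(2.14)), (np.float64(-24.2), np.float64(2.16)), (np.float64(-20.1), np.float64(2.16)), (np.float64(-15.4), np.float64(2.15)), (np.float64(-10.1), np.float64(2.14)), (np.float64(-4.3), np.float64(2.11))]
rp 0.7 R 0.705 [(np.float64(-25.8), np.float64(2.09)), (np.float64(-20.7), np.float64(2.11)), (np.float64(-16.7), np.float64(2.11)), (np.float64(-12.2), np.float64(2.1)), (np.float64(-7.1), np.float64(2.09)), (np.float64(-1.5), np.float64(2.06))]
```

```bash
python3 - <<'E'
from kin import *
q2,q3=np.meshgrid(np.linspace(-.5,1.6,500),np.linspace(-1.0,1.255,500))
zs=(.12,.2,.25,.28,.32,.36,.4)
print(zs)
M={}
for ph in range(-60,0,1):
    p=np.radians(90-ph); q4=p-q2+q3; r,z=fk(k,q2,q3,q4); ok=q4<2.33
    for rr in np.arange(.48,.72,.02):
        for zz in zs:
            if (ok&(abs(r-rr)<.004)&(abs(z-zz)<.004)).any() : M.setdefault((round(rr,2),zz),ph)
for rr in np.arange(.48,.72,.02): print(round(rr,2),[M.get((round(rr,2),z)) for z in zs])
E
```

```text
(0.12, 0.2, 0.25, 0.28, 0.32, 0.36, 0.4)
0.48 [-60, -60, -57, -53, -48, -41, -35]
0.5 [-60, -59, -54, -50, -44, -39, -32]
0.52 [-60, -55, -50, -46, -41, -35, -30]
0.54 [-58, -52, -47, -43, -38, -32, -27]
0.56 [-54, -48, -43, -40, -35, -29, -24]
0.58 [-50, -44, -39, -36, -32, -27, -21]
0.6 [-46, -41, -36, -33, -28, -23, -18]
0.62 [-42, -37, -32, -29, -25, -20, -14]
0.64 [-38, -32, -28, -25, -21, -16, -11]
0.66 [-34, -28, -24, -21, -17, -12, -8]
0.68 [-30, -25, -21, -18, -14, -9, -5]
0.7 [-26, -21, -17, -14, -11, -6, -2]
```

Call:
{"api": "move_arm", "payload": {"series": "0.0115 -0.028 0.028 0;0.0115 -0.028 0.028 0;0.0115 -0.028 0.028 0;0.0115 -0.028 0.028 0;0.0115 -0.028 0.028 0;0.0115 -0.028 0.028 0;0.0115 -0.028 0.028 0;0.0115 -0.028 0.028 0;0 0 0 0"}}

```text
time_s: 11.1
ee_pos: [0.3072, -0.7579, 0.6707]
orientation: [0.193, 0.733, -0.583, 0.293]
force: [0.4, -0.1, -1.5]
opening: 0.0854
grip_force: 0.0
```

```bash
python3 -c "
from h import *
st()"
```

```text
t 11.1 pos [ 0.3072 -0.7579  0.6707] r 0.8178 az -67.9 lean 41.1 az -71.9 x -78.6 y -165.7 yz -0.058 q [-1.292  0.533  1.265  1.586  0.024 -3.082] open 0.0854 grip 0.0 F [ 0.4 -0.1 -1.5]
```

Call:
{"api": "move_arm", "payload": {"series": "0.0137 0.0317 -0.022 0;0.0137 0.0317 -0.022 0;0.0137 0.0317 -0.022 0;0.0137 0.0317 -0.022 0;0.0137 0.0317 -0.022 -6;0.0137 0.0317 -0.022 -6;0.0137 0.0317 -0.022 -6;0.0137 0.0317 -0.022 -6;0.0137 0.0317 -0.022 -6;0.0137 0.0317 -0.022 -6;0.0137 0.0317 -0.022 -6;0.0137 0.0317 -0.022 -6"}}

```text
time_s: 12.1
ee_pos: [0.454, -0.4243, 0.4455]
orientation: [-0.29, -0.451, 0.821, -0.195]
force: [-0.7, -1.3, -0.2]
opening: 0.0855
grip_force: 0.0
```

Call:
{"api": "move_arm", "payload": {"series": "0.01 0.024 -0.021 -2;0.01 0.024 -0.021 -6;0.01 0.024 -0.021 -6;0.01 0.024 -0.021 -6;0.01 0.024 -0.021 -6;0.01 0.024 -0.021 -6;0.01 0.023 -0.02 -6;0.012 0.023 -0.02 -6;0 0 0 -6;0 0 0 0"}}

```text
time_s: 12.93
ee_pos: [0.5358, -0.2381, 0.2758]
orientation: [-0.347, -0.065, 0.934, -0.053]
force: [0.6, -2.2, -0.1]
opening: 0.0855
grip_force: 0.0
```

```bash
python3 -c "
from h import *
st()
grab('wrist','w1.png')
import pickle
d=grab('scene'); pickle.dump(d,open('s1.pkl','wb'))
w=grab('wrist');print(np.round(w['cam_to_world'],3).tolist(), w['fx']); pickle.dump(w,open('w1.pkl','wb'))
for P in [(.558,-.187,.136),(.558,-.187,.119),(.466,-.198,.073)]: print(P,proj(w,P))"
```

```text
t 12.9333 pos [ 0.5358 -0.2381  0.2758] r 0.5863 az -24.0 lean 41.1 az -167.3 x -173.6 y 99.1 yz -0.054 q [-0.373  0.936  0.963  2.224 -0.377 -0.389] open 0.0855 grip 0.0 F [ 0.6 -2.2 -0.1]
[[-0.161, 0.912, -0.378, 0.561], [0.985, 0.126, -0.116, -0.225], [-0.058, -0.391, -0.919, 0.429], [0.0, 0.0, 0.0, 1.0]] 359.4535639622768
(0.558, -0.187, 0.136) [364.52301315 364.67817039]
(0.558, -0.187, 0.119) [361.61217588 364.41290899]
(0.466, -0.198, 0.073) [352.40100979 262.33842425]
```

View pics/w1.png

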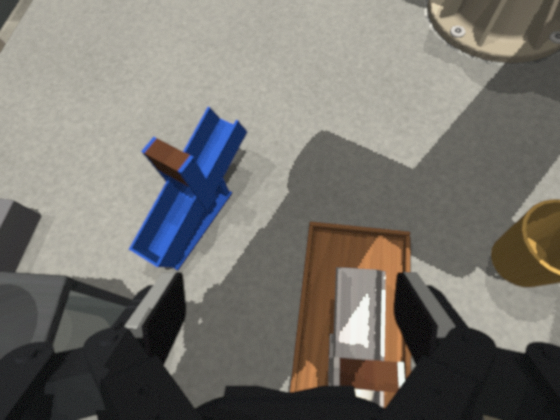

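The wrist view shows the chute's trough lip at (360,270) and the handle top's front edge at y≈360, spanning x 338–405 (centre about (371,372)), with metal plates at its ends.

```bash
python3 -c "
from h import *
import pickle
w=pickle.load(open('w1.pkl','rb'))
im=w['image']; hsv=cv2.cvtColor(im,cv2.COLOR_BGR2HSV)
b,g,r=[im[...,i].astype(int) for i in range(3)]
roi=np.zeros(im.shape[:2],bool); roi[350:400,335:408]=1
m=roi&(r>g+25)&(r<130); ys,xs=np.nonzero(m); print('handle mask',m.sum(),xs.min(),xs.max(),np.percentile(ys,[1,50,99]),xs.mean(),ys.mean())
for uv in [(371,372),(xs.mean(),ys.mean())]: print(onz(w,uv,.136))
print('lip',onz(w,(360.5,269),.075+.02))
print('lipfloor',onz(w,(360.5,270),.073))
cv2.imwrite('pics/w1c.png',cv2.resize(im[250:420,290:450],None,fx=3.5,fy=3.5,interpolation=cv2.INTER_CUBIC))
"
```

```text
handle mask 1316 342 407 [352.15 375.   392.85] 377.0866261398176 374.5828267477204
[ 0.56209168 -0.18200414  0.136     ]
[ 0.56306156 -0.17756841  0.136     ]
lip [ 0.47706512 -0.19173083  0.095     ]
lipfloor [ 0.472523   -0.18942721  0.073     ]
```

View pics/w1c.png

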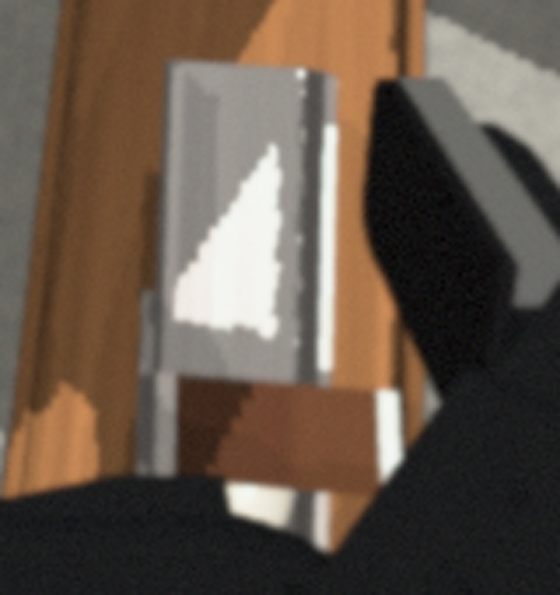

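Call:
{"api": "move_arm", "payload": {"series": "0.005 0.013 -0.016 -2;0.005 0.013 -0.016 -1.6;0.005 0.013 -0.016 0;0.005 0.013 -0.016 0;0 0 -0.02 0;0 0 -0.02 0;0 0 0 0"}}

```text
time_s: 13.67
ee_pos: [0.5546, -0.185, 0.1735]
orientation: [-0.346, -0.038, 0.936, -0.044]
force: [0.6, 0.4, -0.7]
opening: 0.0857
grip_force: 0.0
```

```bash
python3 -c "
from h import *
st()
w=grab('wrist','w2.png')
cv2.imwrite('pics/w2.png',w['image'][180:420,150:450])
for P in [(.561,-.185,.136)]: print(P,proj(w,P)-[150,180])"
```

```text
t 13.6667 pos [ 0.5546 -0.185   0.1735] r 0.5846 az -18.5 lean 40.8 az -170.4 x -177.0 y 95.8 yz -0.056 q [-0.31   0.962  0.766  2.028 -0.305 -0.287] open 0.0857 grip 0.0 F [ 0.6  0.4 -0.7]
(0.561, -0.185, 0.136) [142.2377711  134.63664741]
```

View pics/w2.png

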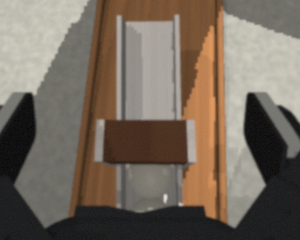

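The close view shows the handle centred at crop (146,141), midway between the open fingers, aligned with the tool; about 4 mm farther in x than my estimate. I descend and pinch.

Call:
{"api": "move_arm", "payload": {"series": "0.0055 0.001 -0.02 0;0 0 -0.02 0;0 0 -0.0205 0;0 0 0 0"}}

```text
time_s: 14.05
ee_pos: [0.5602, -0.1846, 0.1132]
orientation: [-0.346, -0.037, 0.936, -0.044]
force: [-0.1, 0.1, -1.3]
opening: 0.0856
grip_force: 0.0
```

Call:
{"api": "move_arm", "payload": {"series": "0 0 0 0;0 0 0 0;0 0 0 0;0 0 0 0;0 0 0 0;0 0 0 0;0 0 0 0;0 0 0 0", "hand": 0}}

```text
time_s: 14.72
ee_pos: [0.5614, -0.1844, 0.1169]
orientation: [-0.344, -0.037, 0.937, -0.044]
force: [2.2, 2.1, 7.6]
opening: 0.0494
grip_force: 63.1
```

```bash
python3 -c "
from h import *
st()"
```

```text
t 14.7167 pos [ 0.5614 -0.1844  0.1169] r 0.5909 az -18.2 lean 40.6 az -170.4 x -177.2 y 95.7 yz -0.058 q [-0.307  0.998  0.702  1.927 -0.302 -0.282] open 0.0494 grip 63.09427392028738 F [2.2 2.1 7.6]
```

Call:
{"api": "move_arm", "payload": {"series": "0 0 0.005 0;0 0 0.01 0;-0.003 0 0.015 0;-0.003 0.002 0.018 0;-0.003 0.005 0.02 0;-0.003 0.005 0.02 0;-0.003 0.005 0.02 0;-0.003 0.003 0.02 0;-0.003 0 0.018 0;-0.003 0 0.014 0;0 0 0.01 0;0 0 0.005 0"}}

```text
time_s: 15.72
ee_pos: [0.5365, -0.1646, 0.2921]
orientation: [-0.344, -0.036, 0.937, -0.045]
force: [1.1, -0.6, -3.1]
opening: 0.0496
grip_force: 61.8
```

```bash
python3 -c "
from h import *
import pickle
st()
T=grab('top');S=grab('scene');pickle.dump((T,S),open('ts2.pkl','wb'))
for d,roi in ((T,(180,170,245,230)),(S,(355,190,415,265))):
    x0,y0,x1,y1=roi; im=d['image'][y0:y1,x0:x1]; h=cv2.cvtColor(im,cv2.COLOR_BGR2HSV)
    m=((h[...,1]>110)&(h[...,0]>10)&(h[...,0]<32)).astype(np.uint8); ys,xs=np.nonzero(m); print(m.sum(),xs.min()+x0,xs.max()+x0,ys.min()+y0,ys.max()+y0)
t=cv2.resize(T['image'][150:260,175:375],None,fx=3.9,fy=3.9,interpolation=cv2.INTER_CUBIC)
s=cv2.resize(S['image'][190:260,345:415],None,fx=3,fy=3,interpolation=cv2.INTER_CUBIC)
s2=cv2.resize(S['image'][190:260,190:290],None,fx=3,fy=3,interpolation=cv2.INTER_CUBIC)
o=np.zeros((t.shape[0]+210,780,3),np.uint8); hh=429; o=np.zeros((429+165,780,3),np.uint8); o[:429]=t[:429]; o[429:,:210]=s[:165]; o[429:,230:530]=s2[:165]
cv2.imwrite('pics/m2.png',o)
"
```

```text
t 15.7167 pos [ 0.5365 -0.1646  0.2921] r 0.5612 az -17.1 lean 40.6 az -170.4 x -177.2 y 95.7 yz -0.059 q [-0.292  0.907  0.943  2.262 -0.292 -0.269] open 0.0496 grip 61.83965908479877 F [ 1.1 -0.6 -3.1]
713 193 224 184 215
1498 360 397 198 256
```

View pics/m2.png

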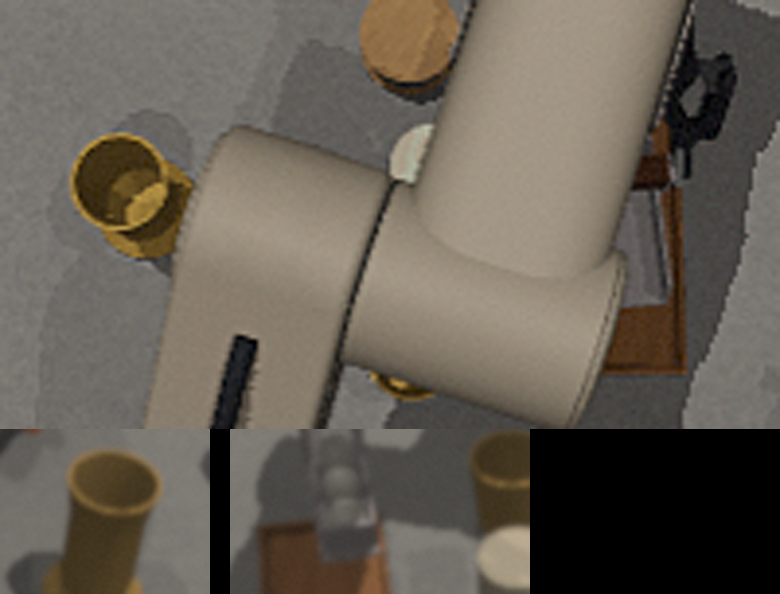

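Chute is lifted level with pearls still at its back (seen at scene crop (340,490)); vase mouth at top-pixel (206.0,196.4) and scene-pixel (382.8,208.4).

```bash
python3 -c "
from h import *
import pickle
T,S=pickle.load(open('ts2.pkl','rb'))
a=onz(T,(206.0,196.4),.15);b=onz(S,(382.8,208.4),.15);print(a,b)
o1,r1=ray(T,(206.0,196.4));o2,r2=ray(S,(382.8,208.4))
A=np.c_[r1,-r2];s=np.linalg.lstsq(A,o2-o1,rcond=None)[0];print(o1+r1*s[0],o2+r2*s[1])
v=(a+b)[:2]/2;R=np.hypot(*v);az=np.arctan2(v[1],v[0]);d=.0815
q1=az-np.arcsin(d/R);rpv=np.sqrt(R*R-d*d);print('vase',v,'q1',np.degrees(q1),'rpv',rpv)
for rp in (.53,.54,.56,.6,.64,.66,.68,.7): print(rp,np.round([rp*np.cos(q1)-d*np.sin(q1),rp*np.sin(q1)+d*np.cos(q1)],4))
"
```

```text
[0.54310595 0.23820288 0.15      ] [0.54947953 0.24238218 0.15      ]
[0.54399864 0.23922101 0.14452033] [0.54507723 0.24428253 0.14563649]
vase [0.54629274 0.24029253] q1 15.893925289965402 rpv 0.5912140068684406
0.53 [0.4874 0.2235]
0.54 [0.497  0.2263]
0.56 [0.5163 0.2317]
0.6 [0.5547 0.2427]
0.64 [0.5932 0.2537]
0.66 [0.6124 0.2591]
0.68 [0.6317 0.2646]
0.7 [0.6509 0.2701]
```

Call:
{"api": "move_arm", "payload": {"series": "-0.0042 0.01 0 0.7;-0.0042 0.02 0 0.8;-0.0042 0.03 0 0.8;-0.0042 0.035 0 0.8;-0.0042 0.035 0 0.8;-0.0042 0.035 0 0.8;-0.0042 0.035 0 0.8;-0.0042 0.035 0 0.8;-0.0042 0.035 0 0.8;-0.0042 0.035 0 0.8;-0.0042 0.035 0 0.8"}}

```text
time_s: 16.73
ee_pos: [0.4901, 0.177, 0.2885]
orientation: [-0.342, -0.108, 0.931, -0.07]
force: [0.3, -0.5, -3.2]
opening: 0.0494
grip_force: 62.2
```

Call:
{"api": "move_arm", "payload": {"series": "-0.0042 0.025 0 0.8;-0.0042 0.0146 0 0.5;-0.0042 0.006 0 0.2;0 0 0 0;0 0 0 0;0 0 0 0"}}

```text
time_s: 17.23
ee_pos: [0.4785, 0.2194, 0.2892]
orientation: [-0.34, -0.119, 0.93, -0.074]
force: [-0.0, 0.4, -3.0]
opening: 0.049
grip_force: 62.2
```

```bash
python3 -c "
from h import *
st()"
```

```text
t 17.2333 pos [0.4785 0.2194 0.2892] r 0.5264 az 24.6 lean 40.8 az -160.4 x -167.1 y 105.8 yz -0.058 q [ 0.295  0.853  0.816  2.245 -0.031  0.053] open 0.049 grip 62.197482942428906 F [-0.   0.4 -3. ]
```

Call:
{"api": "move_arm", "payload": {"series": "0.005 0.0014 0 0;0.01 0.003 0 0;0.0144 0.004 0.002 0;0.0144 0.004 0.002 0;0.0144 0.004 0.003 0;0.012 0.0034 0.003 0;0.01 0.003 0.003 0;0.01 0.003 0.003 0;0.005 0.0014 0 0;0 0 0 0"}}

```text
time_s: 18.07
ee_pos: [0.5291, 0.2293, 0.2722]
orientation: [-0.32, -0.12, 0.937, -0.07]
force: [0.5, -0.7, -3.1]
opening: 0.0492
grip_force: 62.8
```

```bash
cat >> h.py <<'E'
def pose(phig=40.7):
    s,M=st(); f=M[:,2]; p=s['ee_pos']; q=np.radians(15.9); u=np.array([np.cos(q),np.sin(q)])
    t=np.radians(phig)+np.arctan2(f[:2]@u,-f[2]); h=p-.008*f; c,n=np.cos(t),np.sin(t)
    hr=h[:2]@u; hd=h[1]*u[0]-h[0]*u[1]
    print('tilt %.1f handle rp %.4f z %.4f lat %.4f | lip-vase %.4f (outward+) lip z %.4f  base front-vase %.4f z %.4f'%(np.degrees(t),hr,h[2],hd,hr-(.093*c-.046*n)-.592,h[2]-.093*n-.046*c,hr-(.035*c-.113*n)-.592,h[2]-.035*n-.113*c))
E
python3 -c "
from h import *
pose()"
```

```text
t 18.0667 pos [0.5291 0.2293 0.2722] r 0.5767 az 23.4 lean 38.2 az -160.4 x -166.7 y 105.7 yz -0.053 q [ 0.287  0.999  1.098  2.337 -0.034  0.043] open 0.0492 grip 62.78879273246275 F [ 0.5 -0.7 -3.1]
tilt 2.5 handle rp 0.5766 z 0.2785 lat 0.0759 | lip-vase -0.1063 (outward+) lip z 0.2285  base front-vase -0.0454 z 0.1641
```

Call:
{"api": "move_arm", "payload": {"series": "0.008 0.006 0.008 0;0.0144 0.006 0.008 0;0.0144 0.004 0.008 0;0.0144 0.004 0.008 0;0.0144 0.004 0.008 0;0.01 0.003 0.008 0;0 0 0 0"}}

```text
time_s: 18.65
ee_pos: [0.5452, 0.2308, 0.2793]
orientation: [-0.292, -0.121, 0.947, -0.063]
force: [-0.6, -0.1, -2.6]
opening: 0.0489
grip_force: 62.7
```

```bash
python3 -c "
from h import *
pose()"
```

```text
t 18.65 pos [0.5452 0.2308 0.2793] r 0.5921 az 22.9 lean 34.8 az -160.6 x -166.5 y 105.4 yz -0.048 q [ 0.281  1.003  1.163  2.337 -0.033  0.037] open 0.0489 grip 62.747454446798656 F [-0.6 -0.1 -2.6]
tilt 6.0 handle rp 0.5921 z 0.2859 lat 0.0729 | lip-vase -0.0876 (outward+) lip z 0.2305  base front-vase -0.0229 z 0.1699
```

Call:
{"api": "move_arm", "payload": {"series": "0.012 0.008 0.006 0;0.02 0.012 0.01 0;0.028 0.014 0.012 0;0.03 0.015 0.012 0;0.028 0.014 0.01 0;0.02 0.01 0.006 0;0 0 0 0"}}

```text
time_s: 19.23
ee_pos: [0.562, 0.2534, 0.2799]
orientation: [-0.257, -0.122, 0.957, -0.052]
force: [-0.9, -0.2, -2.7]
opening: 0.0495
grip_force: 62.8
```

```bash
python3 -c "
from h import *
pose()"
```

```text
t 19.2333 pos [0.562  0.2534 0.2799] r 0.6165 az 24.3 lean 30.4 az -161.2 x -166.1 y 105.1 yz -0.037 q [ 0.3    1.029  1.265  2.338 -0.014  0.05 ] open 0.0495 grip 62.7600601791346 F [-0.9 -0.2 -2.7]
tilt 10.3 handle rp 0.6140 z 0.2868 lat 0.0899 | lip-vase -0.0613 (outward+) lip z 0.2249  base front-vase 0.0077 z 0.1694
```

Call:
{"api": "move_arm", "payload": {"series": "0.02 0.002 0.002 0;0.03 0.005 0.002 0;0.03 0.006 0.002 0"}}

```text
time_s: 19.48
ee_pos: [0.5696, 0.2357, 0.2789]
orientation: [-0.258, -0.121, 0.957, -0.05]
force: [0.1, -0.7, -3.2]
opening: 0.0494
grip_force: 62.7
```

```bash
python3 -c "
from h import *
pose()"
```

```text
t 19.4833 pos [0.5696 0.2357 0.2789] r 0.6164 az 22.5 lean 30.5 az -161.9 x -166.2 y 104.9 yz -0.033 q [ 0.273  1.03   1.264  2.337 -0.022  0.027] open 0.0494 grip 62.72414767139708 F [ 0.1 -0.7 -3.2]
tilt 10.2 handle rp 0.6164 z 0.2858 lat 0.0708 | lip-vase -0.0589 (outward+) lip z 0.2241  base front-vase 0.0100 z 0.1684
```

Call:
{"api": "move_arm", "payload": {"series": "-0.004 -0.006 0 -0.8;-0.002 -0.012 0 -1.2;0.003 -0.016 0 -1.4;0.004 -0.018 0 -1.4;0.004 -0.018 0 -1.4;0.004 -0.018 0 -1.4;0.004 -0.016 -0.004 -1.4;0.003 -0.012 -0.009 -1.2;0.002 -0.008 -0.012 -1;0.001 -0.004 -0.01 -0.8;0 0 -0.006 0;0 0 0 0"}}

```text
time_s: 20.48
ee_pos: [0.588, 0.1076, 0.2363]
orientation: [-0.264, -0.02, 0.964, -0.022]
force: [-0.2, -0.4, -3.1]
opening: 0.0497
grip_force: 62.8
```

```bash
sed -i 's/def pose(phig=40.7):/def pose(phig=40.7,az=15.9):/; s/q=np.radians(15.9)/q=np.radians(az)/' h.py; python3 -c "
from h import *
pose(az=3.9)"
```

```text
t 20.4833 pos [0.588  0.1076 0.2363] r 0.5977 az 10.4 lean 30.7 az -174.0 x -178.3 y 92.9 yz -0.033 q [ 0.058  0.885  0.858  2.079 -0.024  0.024] open 0.0497 grip 62.786723643075675 F [-0.2 -0.4 -3.1]
tilt 10.0 handle rp 0.5980 z 0.2432 lat 0.0675 | lip-vase -0.0776 (outward+) lip z 0.1817  base front-vase -0.0088 z 0.1258
```

Call:
{"api": "move_arm", "payload": {"series": "0.006 0.0003 0 0;0.011 0.0006 0 0;0.014 0.001 0.002 0;0.014 0.001 0.002 0;0.014 0.001 0.002 0;0.014 0.001 0.002 0;0 0 0 0"}}

```text
time_s: 21.07
ee_pos: [0.6349, 0.1092, 0.2333]
orientation: [-0.251, -0.021, 0.968, -0.021]
force: [-0.4, -0.0, -3.4]
opening: 0.0489
grip_force: 63.0
```

```bash
python3 -c "
from h import *
pose(az=3.9)"
```

```text
t 21.0667 pos [0.6349 0.1092 0.2333] r 0.6443 az 9.8 lean 29.1 az -173.9 x -178.1 y 92.9 yz -0.031 q [ 0.057  1.079  1.265  2.265 -0.024  0.021] open 0.0489 grip 63.00289152888581 F [-0.4 -0.  -3.4]
tilt 11.6 handle rp 0.6448 z 0.2403 lat 0.0660 | lip-vase -0.0291 (outward+) lip z 0.1766  base front-vase 0.0412 z 0.1226
```

Call:
{"api": "move_arm", "payload": {"series": "0.01 0.0005 0.003 0;0.012 0.0006 0.003 0;0.01 0.0005 0.003 0;0 0 0 0"}}

```text
time_s: 21.4
ee_pos: [0.6416, 0.1065, 0.2323]
orientation: [-0.241, -0.02, 0.97, -0.02]
force: [-0.4, -0.0, -3.8]
opening: 0.0493
grip_force: 63.0
```

```bash
python3 -c "
from h import *
pose(az=3.9)
S=grab('scene');T=grab('top')
a=cv2.resize(S['image'][150:290,260:420],None,fx=4,fy=4,interpolation=cv2.INTER_CUBIC)
cv2.imwrite('pics/s3.png',a)"
```

```text
t 21.4 pos [0.6416 0.1065 0.2323] r 0.6504 az 9.4 lean 28.0 az -174.0 x -178.1 y 92.8 yz -0.029 q [ 0.052  1.075  1.265  2.249 -0.024  0.017] open 0.0493 grip 63.02337592234835 F [-0.4 -0.  -3.8]
tilt 12.7 handle rp 0.6511 z 0.2393 lat 0.0627 | lip-vase -0.0215 (outward+) lip z 0.1740  base front-vase 0.0498 z 0.1214
```

View pics/s3.png

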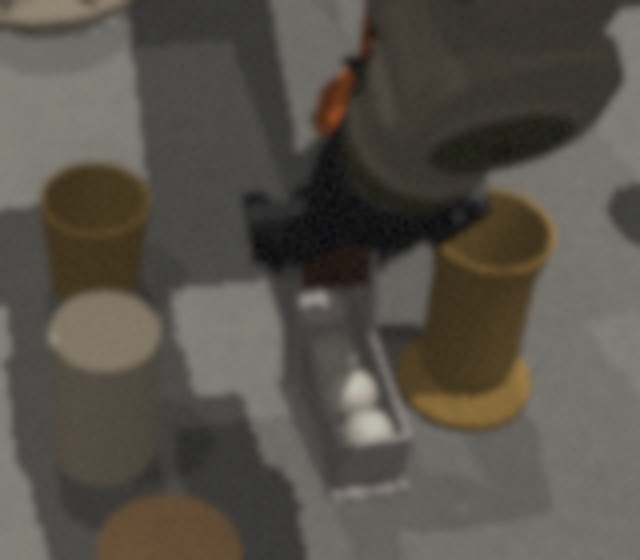

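Two pearls are plainly visible at the back of the tilted chute (crop (365,428),(355,385)), the third in the handle's shadow; the vase stands untouched at (490,230). I bring the lip over the mouth from the side.

Call:
{"api": "move_arm", "payload": {"series": "-0.0013 0.006 0 1.5;-0.0026 0.012 -0.0005 2;-0.0035 0.016 -0.0005 2.2;-0.004 0.018 -0.001 2.2;-0.004 0.018 -0.001 2;-0.004 0.018 -0.001 1.2;-0.004 0.018 -0.001 0.9;-0.0035 0.016 -0.0005 0;-0.003 0.013 -0.0005 0;-0.002 0.01 0 0;-0.001 0.0065 0 0;0 0 0 0"}}

```text
time_s: 22.5
ee_pos: [0.6022, 0.2576, 0.2227]
orientation: [-0.237, -0.122, 0.963, -0.045]
force: [-0.1, -0.5, -3.1]
opening: 0.0493
grip_force: 63.1
```

```bash
python3 -c "
from h import *
pose()"
```

```text
t 22.5 pos [0.6022 0.2576 0.2227] r 0.6550 az 23.2 lean 27.9 az -162.0 x -166.0 y 104.9 yz -0.029 q [ 0.287  1.086  1.264  2.236 -0.012  0.037] open 0.0493 grip 63.07271120371297 F [-0.1 -0.5 -3.1]
tilt 12.8 handle rp 0.6535 z 0.2297 lat 0.0829 | lip-vase -0.0190 (outward+) lip z 0.1643  base front-vase 0.0523 z 0.1118
```

Call:
{"api": "move_arm", "payload": {"series": "0.012 0.0034 0.004 0;0.02 0.0057 0.008 0;0.025 0.007 0.01 0;0.028 0.008 0.012 0"}}

```text
time_s: 22.83
ee_pos: [0.6229, 0.2527, 0.2248]
orientation: [-0.209, -0.121, 0.97, -0.038]
force: [-0.7, 0.3, -2.9]
opening: 0.049
grip_force: 63.0
```

```bash
python3 -c "
from h import *
pose()"
```

```text
t 22.8333 pos [0.6229 0.2527 0.2248] r 0.6722 az 22.1 lean 24.5 az -162.6 x -166.1 y 104.5 yz -0.023 q [ 0.272  1.07   1.264  2.192 -0.013  0.026] open 0.049 grip 63.03850875003263 F [-0.7  0.3 -2.9]
tilt 16.2 handle rp 0.6716 z 0.2321 lat 0.0725 | lip-vase 0.0032 (outward+) lip z 0.1619  base front-vase 0.0776 z 0.1138
```

Call:
{"api": "move_arm", "payload": {"series": "0.012 0.012 0.02 0;0.014 0.012 0.025 0;0.014 0.008 0.025 0;0.014 0.008 0.025 0"}}

```text
time_s: 23.17
ee_pos: [0.6068, 0.2663, 0.2847]
orientation: [-0.178, -0.123, 0.976, -0.03]
force: [0.2, 0.8, -3.2]
opening: 0.0491
grip_force: 63.1
```

```bash
python3 -c "
from h import *
pose()"
```

```text
t 23.1667 pos [0.6068 0.2663 0.2847] r 0.6627 az 23.7 lean 20.8 az -163.3 x -165.8 y 104.5 yz -0.015 q [0.292 0.985 1.265 2.213 0.    0.042] open 0.0491 grip 63.09147458989173 F [ 0.2  0.8 -3.2]
tilt 19.9 handle rp 0.6594 z 0.2922 lat 0.0899 | lip-vase -0.0043 (outward+) lip z 0.2172  base front-vase 0.0730 z 0.1740
```

Call:
{"api": "move_arm", "payload": {"series": "0.01 -0.002 -0.02 0;0.01 -0.003 -0.02 0;0 0 0 0;0 0 0 0"}}

```text
time_s: 23.5
ee_pos: [0.6269, 0.2606, 0.2424]
orientation: [-0.18, -0.122, 0.976, -0.03]
force: [0.3, -1.0, -3.7]
opening: 0.0494
grip_force: 63.1
```

```bash
python3 -c "
from h import *
pose()
S=grab('scene')
cv2.imwrite('pics/s4.png',cv2.resize(S['image'][170:290,310:430],None,fx=5,fy=5,interpolation=cv2.INTER_CUBIC))"
```

```text
t 23.5 pos [0.6269 0.2606 0.2424] r 0.6789 az 22.6 lean 21.0 az -163.3 x -165.9 y 104.4 yz -0.015 q [ 0.278  1.     1.185  2.123 -0.005  0.03 ] open 0.0494 grip 63.064869116060436 F [ 0.3 -1.  -3.7]
tilt 19.7 handle rp 0.6772 z 0.2499 lat 0.0789 | lip-vase 0.0131 (outward+) lip z 0.1753  base front-vase 0.0902 z 0.1317
```

View pics/s4.png

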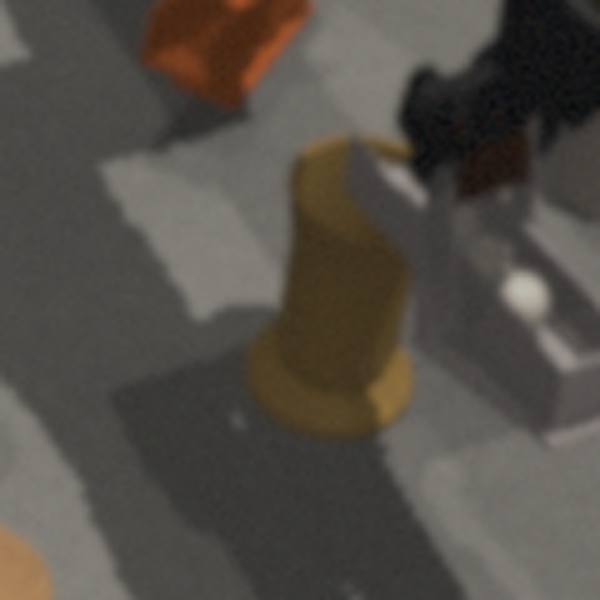

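The lip (crop (375,180)) is over the vase mouth, and the last pearl (527,293) has left the back wall and is rolling. I hold and let them roll.

Call:
{"api": "move_arm", "payload": {"series": "0 0 0 0;0 0 0 0;0 0 0 0;0 0 0 0;0 0 0 0;0 0 0 0;0 0 0 0;0 0 0 0;0 0 0 0;0 0 0 0;0 0 0 0;0 0 0 0"}}

```text
time_s: 24.55
ee_pos: [0.6277, 0.2608, 0.2418]
orientation: [-0.179, -0.122, 0.976, -0.03]
force: [-0.4, -0.2, -2.1]
opening: 0.0492
grip_force: 63.1
```

```bash
cat > pe.py <<'E'
from h import *
pose()
for n in('scene','top'):
    d=grab(n); cv2.imwrite('pics/x_%s.png'%n,d['image']); im=d['image'].astype(int)
    m=((im.min(2)>125)&(im.max(2)-im.min(2)<40)).astype(np.uint8)
    x0,y0,x1,y1=(340,170,440,290) if n=='scene' else (150,150,300,250)
    c,l,s,ce=cv2.connectedComponentsWithStats(m[y0:y1,x0:x1])
    print(n,[(int(s[i,4]),(ce[i]+[x0,y0]).round(0).tolist()) for i in range(1,c) if s[i,4]>8])
E
python3 pe.py; cp pics/x_scene.png pics/x_s1.png
```

```text
t 24.55 pos [0.6277 0.2608 0.2418] r 0.6797 az 22.6 lean 21.0 az -163.3 x -165.9 y 104.4 yz -0.015 q [ 0.278  1.001  1.186  2.122 -0.005  0.029] open 0.0492 grip 63.057826054282486 F [-0.4 -0.2 -2.1]
tilt 19.7 handle rp 0.6780 z 0.2492 lat 0.0789 | lip-vase 0.0140 (outward+) lip z 0.1745  base front-vase 0.0912 z 0.1311
scene [(25, [377.0, 204.0]), (27, [421.0, 239.0])]
top [(2494, [181.0, 205.0]), (9, [206.0, 179.0]), (366, [285.0, 192.0]), (74, [152.0, 243.0])]
```

Call:
{"api": "move_arm", "payload": {"series": "0 0.001 0.01 0;0 0.001 0.015 0;0 0.001 0.015 0;0 0.001 0.015 0;0 0.001 0.015 0;0 0.001 0.015 0;0 0 0.01 0;0 0 0 0;0 0 0 0;0 0 0 0;0 0 0 0;0 0 0 0"}}

```text
time_s: 25.65
ee_pos: [0.5986, 0.2549, 0.3174]
orientation: [-0.167, -0.122, 0.978, -0.027]
force: [-0.3, 0.5, -2.4]
opening: 0.0488
grip_force: 63.1
```

```bash
python3 pe.py; python3 -c "
from h import *
import numpy as np
s=grab('scene')
for P in [(.547,.241,.15),(.547,.241,.055)]: print(P,proj(s,P))
a=cv2.imread('pics/x_s1.png',0);b=cv2.imread('pics/x_scene.png',0)
print(a[194:222:2,366:402:3]);print(b[194:222:2,366:402:3])"
```

```text
t 25.65 pos [0.5986 0.2549 0.3174] r 0.6506 az 23.1 lean 19.5 az -163.7 x -165.9 y 104.4 yz -0.012 q [ 2.800e-01  9.390e-01  1.263e+00  2.235e+00 -2.000e-03  3.100e-02] open 0.0488 grip 63.133325362578034 F [-0.3  0.5 -2.4]
tilt 21.2 handle rp 0.6482 z 0.3249 lat 0.0811 | lip-vase -0.0138 (outward+) lip z 0.2484  base front-vase 0.0645 z 0.2069
scene [(52, [437.0, 177.0]), (9, [421.0, 207.0])]
top [(366, [285.0, 192.0]), (14, [212.0, 203.0]), (645, [189.0, 241.0]), (16, [151.0, 246.0])]
(0.547, 0.241, 0.15) [382.02319307 207.79647872]
(0.547, 0.241, 0.055) [376.95408522 232.93025737]
[[107 109 109 109 110 119 125 120  42  24  16  23]
 [109 107 107 108 110 108 118 117  63  19  16  24]
 [107 106 109 103  89  83  95 102  95  22  10  20]
 [106  99  95  85  96  69  84  74  77  22  17  22]
 [103  74  77 125 159  70  76  85  62  17  19  30]
 [104  65  83 145 169  70  69 109 111  30  28  49]
 [ 98  64  80 133 150  67  65  90 140  68  41  53]
 [100  63  64 108 125  67  64  65 115 110  57  56]
 [104  61  56  81  98  68  63  64  70 109  68  64]
 [104  57  57  68  72  67  62  66  63  76  65  65]
[... 220 characters left out ...]
109 107 115 114 116 110  68  65  63]
 [108 106 106 100 103 107 110 114 113  72  64  60]
 [107 106 106  79  85  82  89 101 112  74  65  63]
 [105  97  81  59  72  70  70  69  84  73  66  65]
 [102  71  52  57  71  67  68  64  62  68  66  64]
 [102  58  50  57  68  66  65  63  60  61  69  66]
 [ 97  56  50  59  68  68  63  64  58  62  70  67]
 [102  57  50  64  69  64  62  59  54  64  70  64]
 [103  58  53  65  64  63  58  56  53  61  72  66]
 [104  56  57  65  64  64  57  56  51  49  67  71]
 [106  56  56  62  65  61  57  54  52  51  76  84]
 [104  56  50  54  60  60  59  58  57  57  92 108]
 [105  55  50  53  52  54  55  54  56  60 103 118]
 [101  53  51  52  53  52  53  54  53  72 106 109]]
```

```bash
python3 -c "
from h import *
s,M=st()
d=grab('scene')
f=M[:,2];h=s['ee_pos']-.008*f;t=np.radians(21.2);a=np.radians(194.4)
X=np.array([np.cos(a)*np.cos(t),np.sin(a)*np.cos(t),-np.sin(t)]);Z=np.array([np.cos(a)*np.sin(t),np.sin(a)*np.sin(t),np.cos(t)])
P=lambda x,z:proj(d,h+x*X+z*Z).round(0)
print('handle',P(0,0),'lip',P(.093,-.046),'back floor',P(-.08,-.095),'back top',P(-.085,-.06))
for x in (-.06,-.03,0,.03,.06,.085): print(x,P(x,-.046-(.093-x)*.287+.017))
im=cv2.cvtColor(d['image'],cv2.COLOR_BGR2GRAY)
b=[P(x,-.046-(.093-x)*.287+.017) for x in np.arange(-.07,.09,.01)]
for u,v in b:
  u,v=int(u),int(v)
  if v<420 and u<560: print(u,v,im[v-8:v+9:4,u-8:u+9:4].tolist())
"
```

```text
t 25.8 pos [0.5985 0.2549 0.3177] r 0.6506 az 23.1 lean 19.4 az -163.7 x -165.9 y 104.4 yz -0.012 q [ 2.800e-01  9.390e-01  1.264e+00  2.235e+00 -1.000e-03  3.100e-02] open 0.0493 grip 63.13618381507695 F [ 0.1  0.3 -3.6]
handle [406. 168.] lip [385. 175.] back floor [428. 217.] back top [429. 204.]
-0.06 [422. 205.]
-0.03 [414. 198.]
0 [407. 190.]
0.03 [399. 183.]
0.06 [392. 176.]
0.085 [387. 171.]
425 208 [[80, 65, 62, 66, 108], [123, 97, 70, 64, 69], [65, 124, 108, 107, 97], [64, 68, 87, 87, 87], [65, 67, 86, 85, 85]]
422 205 [[76, 65, 58, 63, 108], [86, 89, 65, 62, 65], [64, 123, 98, 70, 68], [65, 66, 121, 115, 96], [62, 62, 73, 88, 86]]
420 203 [[78, 61, 58, 59, 92], [84, 77, 64, 60, 66], [65, 121, 97, 71, 65], [62, 64, 121, 100, 92], [65, 63, 65, 98, 88]]
417 200 [[82, 59, 58, 63, 90], [90, 71, 64, 59, 58], [64, 83, 80, 65, 62], [62, 65, 123, 97, 70], [63, 64, 65, 124, 108]]
414 198 [[65, 58, 57, 62, 99], [66, 98, 60, 60, 60], [62, 74, 84, 69, 59], [63, 64, 78, 114, 74], [63, 65, 64, 103, 115]]
412 195 [[67, 57, 58, 65, 113], [60, 80, 61, 58, 62], [61, 85, 78, 61, 58], [60, 65,
[... 548 characters left out ...]
85, 70, 66, 62, 60], [64, 58, 63, 67, 62], [63, 58, 65, 70, 60], [80, 62, 60, 62, 84]]
397 181 [[114, 27, 52, 33, 28], [94, 87, 57, 43, 51], [67, 74, 58, 66, 63], [63, 64, 58, 72, 62], [82, 63, 58, 65, 64]]
395 178 [[113, 40, 22, 47, 20], [113, 88, 47, 57, 27], [66, 101, 65, 63, 53], [65, 63, 61, 63, 64], [72, 65, 61, 63, 75]]
392 176 [[114, 113, 26, 21, 31], [85, 115, 39, 43, 38], [63, 103, 94, 57, 51], [64, 66, 81, 63, 66], [81, 62, 64, 58, 67]]
390 174 [[111, 114, 92, 24, 16], [82, 114, 75, 20, 46], [66, 95, 107, 34, 53], [62, 66, 84, 83, 62], [81, 64, 66, 64, 61]]
388 172 [[111, 110, 108, 25, 23], [89, 114, 113, 26, 21], [70, 85, 115, 39, 43], [64, 63, 103, 94, 57], [85, 64, 66, 81, 63]]
```

```bash
python3 -c "
from h import *
F=[];
for i in range(12):
    d=grab('top'); F.append(sensors.read_state()['force'][2])
print(np.mean(F),np.std(F))
im=d['image'].astype(int); x0,y0=192,182
g=im.min(2)[y0:216,x0:224]; print(g[::2,::2])
import pickle
D=pickle.load(open('d0.pkl','rb'))['top']['image'].astype(int).min(2)[y0:216,x0:224]; print(D[::2,::2])
print(proj(d,(.547,.241,.15)),proj(d,(.547,.241,.055)))
"
```

```text
-2.6701615587939833 0.4246700523261913
[[ 97  89  78  57  72  29  65 100 100  96 104  45  51  53  49  53]
 [103  94  84  69  46 100  63  37  66 112 110  45  53  50  53  53]
 [103  98  84  73  50  20  73  11  12  11  52  47  53  52  50  50]
 [108 101  90  78  57  41  68  27  20  20  15  29  60  53  48  54]
 [106 102  91  85  67  39  43  44  15  13  21   0  43  57  54  51]
 [110 101  99  89  73  47  41  60  17  14   9  29  13  10  42  55]
 [112 105 104  91  80  57  43  46  89  32  23  17  20  25  18  41]
 [113 106 105  98  85  65  39  50  91  82  24  13  23  15  16  25]
 [115 109 102  96  89  75  49  37  90  87  18  18  20  19  24  31]
 [110 111 106 101  92  75  55  35 103  69  50  45  25   0  21  17]
 [117 107 111 105  95  85  68  45  59 134 172  54  20  12  26  31]
 [116 113 112 103  99  89  74  46  34 137 170  21  15  19  20  27]
 [118 117 111 109 103  93  80  61  38  72  45  11  15  20  23  28]
 [117 117 115 105 103  94  83  67  41  31  14  27  11  23  23  31]
 [118 116 111 111 107  95  88  68  56  40  10  16  23  32  26  13]
 [120 117 118 111 107 101  88  75  60  41  69  76  53  2
[... 574 characters left out ...]
 18  40  34  35  31  29  37  21  46  45]
 [106  32  16   7  24  10  39  33  36  34  53  63  70  13  22  32]
 [102  55  20  18   9  19  23  27  36  74  65  67  61  12  15  30]
 [102  78  16  23  17  21  23  28  46  59  51  48  50  26  22  25]
 [105  99  63  21  16  16  29  20  61  60  54  58  13  19  23  34]
 [108 108 103  72  25  17  20  16  63  58  59  20  22   8  31  32]
 [104 102 103 110 104  62  73  74  53  19  24  18  20  28  32  34]
 [105 109 104 104 112  45  52  30  22  18  25  10  33  35  32  28]
 [104 105 106  99 104 102  50  53  56  34  30  34  34  30  29  60]
 [118 117 103 100 103 112 107  51  51  41  39  35  28  30  64  70]]
[205.19119619 195.18513302] [210.13593177 199.81445997]
```

```bash
python3 - <<'E'
from kin import *
for r in (.5,.53,.55,.57,.6):
  for z in (.12,.2,.3):
    for ph in (35,38,41):
      p=np.radians(90-ph); 
      G=lambda x:np.array(fk(k,x[0],x[1],p-x[0]+x[1]))-[r,z]
      s=least_squares(G,[.3,-.3],bounds=([-.86,-1.03],[1.69,1.26])); print(r,z,ph,'err %.4f'%np.abs(s.fun).max(),s.x.round(2),round(p-s.x[0]+s.x[1],2))
E
```

```text
0.5 0.12 35 err 0.0000 [-0.1  -0.97] 0.09
0.5 0.12 38 err 0.0000 [-0.11 -1.03] -0.0
0.5 0.12 41 err 0.0148 [-0.12 -1.03] -0.06
0.5 0.2 35 err 0.0000 [-0.22 -0.83] 0.36
0.5 0.2 38 err 0.0000 [-0.25 -0.88] 0.28
0.5 0.2 41 err 0.0000 [-0.27 -0.93] 0.19
0.5 0.3 35 err 0.0000 [-0.3  -0.62] 0.64
0.5 0.3 38 err 0.0000 [-0.33 -0.67] 0.57
0.5 0.3 41 err 0.0000 [-0.36 -0.73] 0.49
0.53 0.12 35 err 0.0000 [-0.04 -0.92] 0.08
0.53 0.12 38 err 0.0000 [-0.05 -0.97] -0.01
0.53 0.12 41 err 0.0000 [-0.06 -1.03] -0.12
0.53 0.2 35 err 0.0000 [-0.16 -0.78] 0.34
0.53 0.2 38 err 0.0000 [-0.18 -0.83] 0.25
0.53 0.2 41 err 0.0000 [-0.2  -0.89] 0.17
0.53 0.3 35 err 0.0000 [-0.23 -0.58] 0.62
0.53 0.3 38 err 0.0000 [-0.27 -0.63] 0.54
0.53 0.3 41 err 0.0000 [-0.3  -0.69] 0.46
0.55 0.12 35 err 0.0000 [-0.   -0.88] 0.08
0.55 0.12 38 err 0.0000 [-0.01 -0.93] -0.02
0.55 0.12 41 err 0.0000 [-0.02 -0.99] -0.12
0.55 0.2 35 err 0.0000 [-0.12 -0.75] 0.33
0.55 0.2 38 err 0.0000 [-0.14 -0.8 ] 0.24
0.55 0.2 41 err 0.0000 [-0.16 -0.86] 0.16
0.55 0.3 35 err 0.0000 [-0.19 -0.55] 0.61
0.55 0.3 38 err 0.0000 [-0.22 -0.6 ] 0.53
0.55 0.3 41 err 0.0000 [-0.25 -0.66] 0.45
0.57 0.12 35 err 0.0000 [ 0.04 -0.84] 0.08
0.57 0.12 38 err 0.0000 [ 0.03 -0.9 ] -0.01
0.57 0.12 41 err 0.0000 [ 0.02 -0.95] -0.12
0.57 0.2 35 err 0.0000 [-0.07 -0.71] 0.32
0.57 0.2 38 err 0.0000 [-0.1  -0.77] 0.24
0.57 0.2 41 err 0.0000 [-0.11 -0.82] 0.15
0.57 0.3 35 err 0.0000 [-0.15 -0.52] 0.6
0.57 0.3 38 err 0.0000 [-0.18 -0.57] 0.52
0.57 0.3 41 err 0.0000 [-0.21 -0.63] 0.44
0.6 0.12 35 err 0.0000 [ 0.09 -0.78] 0.09
0.6 0.12 38 err 0.0000 [ 0.08 -0.83] -0.01
0.6 0.12 41 err 0.0000 [ 0.08 -0.89] -0.11
0.6 0.2 35 err 0.0000 [-0.02 -0.65] 0.32
0.6 0.2 38 err 0.0000 [-0.04 -0.71] 0.23
0.6 0.2 41 err 0.0000 [-0.05 -0.77] 0.14
0.6 0.3 35 err 0.0000 [-0.09 -0.47] 0.59
0.6 0.3 38 err 0.0000 [-0.12 -0.52] 0.51
0.6 0.3 41 err 0.0000 [-0.15 -0.58] 0.42
```

Call:
{"api": "move_arm", "payload": {"series": "-0.006 -0.01 0.008 0;-0.006 -0.018 0.008 -4;-0.004 -0.025 0.008 -7;-0.004 -0.0255 0.0085 -7;-0.004 -0.0255 0.0085 -7;-0.004 -0.0255 0.0085 -7;-0.004 -0.0255 0.0085 -7;-0.004 -0.0255 0.0085 -7;-0.004 -0.0255 0.0085 -7;-0.004 -0.0255 0.0085 -7;-0.004 -0.0255 0.0085 -7;-0.004 -0.0255 0.0085 -7"}}

```text
time_s: 27.45
ee_pos: [0.5459, -0.029, 0.4195]
orientation: [-0.148, 0.494, 0.853, 0.079]
force: [0.6, -0.7, -2.9]
opening: 0.049
grip_force: 63.2
```

Call:
{"api": "move_arm", "payload": {"series": "0 -0.02 0.01 -7;0 -0.015 0.012 -7;0 -0.01 0.015 -7;0 -0.005 0.015 -7;0 0 0.015 -7;0 0 0.015 -7;0 0 0.015 -7;0 0 0.015 -7;0 0 0.015 -7;0 0 0.015 -7;0 0 0.015 -7;0 0 0.015 -7"}}

```text
time_s: 28.45
ee_pos: [0.5455, -0.0777, 0.5922]
orientation: [-0.057, 0.938, 0.304, 0.158]
force: [-0.9, 0.4, -2.1]
opening: 0.0491
grip_force: 63.2
```

```bash
python3 -c "
from h import *
st()
import pickle
T=grab('top');pickle.dump(T,open('t5.pkl','wb'))
x0,y0=186,178
print(T['image'].min(2)[y0:218:2,x0:230:2])"
```

```text
t 28.45 pos [ 0.5455 -0.0777  0.5922] r 0.5510 az -8.1 lean 19.4 az 37.9 x 35.8 y -54.0 yz -0.012 q [-0.447  0.298  0.892  2.008  0.301  2.092] open 0.0491 grip 63.17772233393043 F [-0.9  0.4 -2.1]
[[116 110 106 109 107 107 111 105 112 110 111 113 105  91  98 108 113 106
  108 112 111 111]
 [110 107 110 109 106 108 111 110 110 113 108  94  95  97  90 100  95 104
  104 107 111 110]
 [110 112 109 111 111 106 112 112 109 104  98  98  94  98  97  99 101  97
  107 107 110 111]
 [109 109 112 114 107 108 110 118  87  79  77  78  98  95  94  95 100  94
   95 111 112 114]
 [111 113 112 111 109 116  78  38  15  20  20   4  21  69  96  95  94  95
   90 102 114 107]
 [109 112 114 113 111  85   7  25  19  32  21  24  19   9  65 103  94  95
   94 105 111 111]
 [108 108 111 114 108  16  19  16  28  29  31  19  12   7  22  91 103 100
   95 104 106 111]
 [110 112 113 119  57  22  16  22  16  27  14   7  15  18  14  50  37  85
   98 102 112 112]
 [109 110 106 111  36  23  22  24  17  33 100  99  35  28  26  44  47  40
   82 115 112 106]
 [115 116  98 101  17  16  18  16  21 103 109 179 139  22  26  35
[... 258 characters left out ...]
0 137 134 172 114  44  15  15
   34  19  54  65]
 [109 102 100 100  96  58  20   6 122 141 128  94 127 160  59   3  17  28
   34  35  60  66]
 [115 103 103 101 102 107  68  21   8  77  80  30  83  52  16  19  12  27
   29  24  63  66]
 [112 102 104 101 104 102 104 101  61  66  74  54   9  17  19  24  28  34
   38  32  66  63]
 [119 108  99 105 105  98 102 110  45  47  33  10  14  26  13  26  35  28
   32  65  70  69]
 [111 110 107 103 102 103 100 100  97  43  52  56  27  29  26  28  37  29
   62  66  59  58]
 [114 110 110 111 111  97 102  99 113 107  50  45  38  30  33  27  28  58
   58  56  54  54]
 [107 104 109 107 110 108 112 110 113 114 115 119  48  45  43  74  68  66
   58  56  56  55]]
```

Numerically the vase interior in the top image now holds three separate white blobs (208,197), (204,202), (212,203): all pearls are in. Now I regain the lean (chute turned round) so it can be set down level.

Call:
{"api": "move_arm", "payload": {"series": "0 0 0 -7;0 0 0 -7;0 0 0 -7;0 0 0 -7;0 0 0 -7;0.01 -0.002 0.01 -7;0.02 -0.004 0.02 -7;0.028 -0.005 0.025 0;0.028 -0.005 0.025 0;0.028 -0.005 0.025 0;0.028 -0.005 0.025 0;0.028 -0.005 0.025 0"}}

```text
time_s: 29.5
ee_pos: [0.6524, -0.0985, 0.6414]
orientation: [0.017, 0.971, -0.103, 0.214]
force: [0.9, -0.2, -2.6]
opening: 0.0494
grip_force: 65.2
```

Call:
{"api": "move_arm", "payload": {"series": "0.028 -0.006 0.025 0;0.028 -0.006 0.025 0;0.028 -0.006 0.025 0;0.028 -0.006 0.025 0;0.028 -0.006 0.025 0;0 0 0 0"}}

```text
time_s: 30.0
ee_pos: [0.7253, -0.1176, 0.6549]
orientation: [0.024, 0.954, -0.102, 0.28]
force: [0.7, 0.5, -2.9]
opening: 0.049
grip_force: 65.2
```

```bash
python3 -c "
from h import *
st()"
```

```text
t 30.0 pos [ 0.7253 -0.1176  0.6549] r 0.7348 az -9.2 lean 32.7 az -10.9 x -12.4 y -102.0 yz -0.012 q [-0.291  0.489  1.262  1.776  0.055  3.078] open 0.049 grip 65.17520370427519 F [ 0.7  0.5 -2.9]
```

Call:
{"api": "move_arm", "payload": {"series": "0.028 -0.005 0.025 0;0.028 -0.005 0.025 0;0.028 -0.005 0.025 0;0.028 -0.005 0.025 0;0.02 -0.004 0.018 0;0 0 0 0"}}

```text
time_s: 30.5
ee_pos: [0.792, -0.1301, 0.6736]
orientation: [0.03, 0.934, -0.1, 0.343]
force: [0.4, 0.7, -3.2]
opening: 0.0495
grip_force: 65.2
```

```bash
python3 -c "
from h import *
st()"
```

```text
t 30.5 pos [ 0.792  -0.1301  0.6736] r 0.8026 az -9.3 lean 40.2 az -11.1 x -12.6 y -102.0 yz -0.013 q [-0.284  0.518  1.262  1.615  0.058  3.093] open 0.0495 grip 65.22561932913959 F [ 0.4  0.7 -3.2]
```

Call:
{"api": "move_arm", "payload": {"series": "-0.015 -0.003 -0.015 1;-0.0185 -0.0047 -0.03 1;-0.0185 -0.0047 -0.033 1;-0.0185 -0.0047 -0.033 1;-0.0185 -0.0047 -0.033 1;-0.0185 -0.0047 -0.033 1;-0.0185 -0.0047 -0.033 1;-0.0185 -0.0047 -0.033 1;-0.0185 -0.0047 -0.033 1;-0.0185 -0.0047 -0.033 1;-0.0185 -0.0047 -0.033 1;-0.0185 -0.0047 -0.025 1"}}

```text
time_s: 31.5
ee_pos: [0.5917, -0.1801, 0.337]
orientation: [-0.004, 0.939, -0.011, 0.343]
force: [-0.4, -0.4, -2.3]
opening: 0.0491
grip_force: 65.2
```

Call:
{"api": "move_arm", "payload": {"series": "-0.003 -0.002 -0.02 0;0 0 -0.02 0;0 0 -0.015 0;0 0 0 0;0 0 0 0"}}

```text
time_s: 31.92
ee_pos: [0.5909, -0.1828, 0.285]
orientation: [-0.004, 0.939, -0.012, 0.344]
force: [0.5, 0.5, -2.4]
opening: 0.0493
grip_force: 65.1
```

```bash
python3 -c "
from h import *
st()"
```

```text
t 31.9167 pos [ 0.5909 -0.1828  0.285 ] r 0.6185 az -17.2 lean 40.2 az -0.1 x -1.8 y -91.1 yz -0.015 q [-0.606 -0.071 -0.523  0.51   0.376  2.68 ] open 0.0493 grip 65.14237095136195 F [ 0.5  0.5 -2.4]
```

Call:
{"api": "move_arm", "payload": {"series": "-0.01 -0.002 -0.02 0;-0.011 -0.001 -0.03 0;0 0 -0.03 0;0 0 -0.03 0;0 0 -0.02 0;0 0 -0.012 0;0 0 -0.005 0;0 0 0 0;0 0 0 0"}}

```text
time_s: 32.67
ee_pos: [0.5723, -0.1873, 0.1411]
orientation: [-0.002, 0.938, -0.011, 0.346]
force: [-0.2, -0.3, -2.1]
opening: 0.0491
grip_force: 65.2
```

```bash
python3 -c "
from h import *
st()"
```

```text
t 32.6667 pos [ 0.5723 -0.1873  0.1411] r 0.6022 az -18.1 lean 40.5 az -0.3 x -1.7 y -91.1 yz -0.012 q [-0.64   0.059 -0.801  0.108  0.396  2.65 ] open 0.0491 grip 65.19469390274025 F [-0.2 -0.3 -2.1]
```

Call:
{"api": "move_arm", "payload": {"series": "0 0 -0.008 0;0 0 -0.006 0;0 0 -0.005 0;0 0 -0.003 0;0 0 0 0;0 0 0 0"}}

```text
time_s: 33.17
ee_pos: [0.5717, -0.187, 0.1178]
orientation: [-0.003, 0.938, -0.011, 0.346]
force: [-0.4, 0.5, -1.3]
opening: 0.0495
grip_force: 65.3
```

Call:
{"api": "move_arm", "payload": {"series": "0 0 -0.001 0;0 0 -0.001 0;0 0 0 0;0 0 0 0"}}

```text
time_s: 33.5
ee_pos: [0.5729, -0.1872, 0.118]
orientation: [-0.003, 0.938, -0.011, 0.348]
force: [-4.4, 0.8, 10.4]
opening: 0.049
grip_force: 65.5
```

Call:
{"api": "move_arm", "payload": {"series": "0 0 0 0;0 0 0 0;0 0 0 0;0 0 0 0;0 0 0 0;0 0 0 0;0 0 0 0;0 0 0 0", "hand": 0.085}}

```text
time_s: 34.17
ee_pos: [0.5712, -0.1866, 0.1152]
orientation: [-0.003, 0.938, -0.012, 0.345]
force: [-0.2, -0.5, -0.7]
opening: 0.0851
grip_force: 0.0
```

Call:
{"api": "move_arm", "payload": {"series": "0 0 0.01 0;0 0 0.02 0;0 0 0.03 0;0 0 0.035 0;0 0 0.035 0;0 0 0.035 0;0 0 0.03 0;-0.01 -0.03 0.02 0;-0.01 -0.035 0.02 0;-0.01 -0.035 0.02 0;-0.01 -0.03 0.01 0;0 0 0 0"}}

```text
time_s: 35.17
ee_pos: [0.5308, -0.3229, 0.3836]
orientation: [0.0, 0.938, -0.013, 0.347]
force: [0.1, -1.0, 0.8]
opening: 0.0851
grip_force: 0.0
```

```bash
python3 - <<'E'
from h import *
import pickle
st()
S=grab('scene');T=grab('top');cv2.imwrite('pics/fs.png',S['image']);cv2.imwrite('pics/ft.png',T['image'])
D=pickle.load(open('d0.pkl','rb'))
# handle: brown dark; check projected handle top and plates
for d,n in((S,'scene'),(T,'top')):
    im=d['image'].astype(int); b,g,r=im[...,0],im[...,1],im[...,2]
    p=proj(d,(.566,-.186,.136)); print(n,'expected handle top',p.round(1))
    x,y=p.round().astype(int); m=((r-b>20)&(r<110)); roi=np.zeros_like(m); roi[y-16:y+17,x-18:x+19]=1
    c,l,s,ce=cv2.connectedComponentsWithStats((m&roi).astype(np.uint8)); print([(s[i].tolist(),ce[i].round(1).tolist()) for i in range(1,c) if s[i,4]>15])
# lip, back expected
for P in [(.659,-.186,.073),(.479,-.186,.10)]: print(P,proj(S,P).round(1),proj(T,P).round(1))
# changes against the first picture, top view
for n,d in(('scene',S),('top',T)):
    df=cv2.absdiff(d['image'],D[n]['image']).max(2); m=(cv2.medianBlur(df,5)>45).astype(np.uint8)
    c,l,s,ce=cv2.connectedComponentsWithStats(m); print(n,[s[i].tolist() for i in range(1,c) if s[i,4]>30])
E
```

```text
t 35.1667 pos [ 0.5308 -0.3229  0.3836] r 0.6213 az -31.3 lean 40.6 az -0.9 x -1.9 y -91.4 yz -0.008 q [-0.923 -0.031 -0.223  0.893  0.538  2.383] open 0.0851 grip 0.0 F [ 0.1 -1.   0.8]
scene expected handle top [218.4 231.4]
[([200, 218, 37, 30, 502], [224.0, 229.8]), ([200, 235, 9, 13, 93], [203.7, 242.2])]
top expected handle top [337.3 193.2]
[([334, 177, 16, 33, 198], [343.6, 194.9])]
(0.659, -0.186, 0.073) [221.9 276. ] [334.8 169.8]
(0.479, -0.186, 0.1) [218.5 217.5] [335.7 220.9]
scene [[226, 0, 121, 33, 3621], [118, 30, 27, 16, 346], [118, 52, 37, 9, 261], [47, 56, 33, 18, 372], [100, 63, 77, 72, 2021], [50, 73, 55, 57, 1216], [98, 89, 6, 10, 32], [313, 99, 23, 29, 450], [291, 118, 17, 18, 191], [200, 123, 34, 30, 598], [49, 134, 146, 57, 2719], [285, 141, 27, 28, 351], [181, 156, 104, 23, 1612], [123, 163, 50, 26, 517], [114, 194, 17, 10, 78], [125, 208, 8, 18, 72], [138, 221, 8, 9, 39], [208, 220, 19, 15, 119], [216, 241, 10, 4, 36], [206, 253, 17, 38, 288], [219, 269, 17, 18, 169]]
top [[325, 170, 23, 36, 500], [377, 192, 62, 45, 904], [202, 194, 13, 13, 123], [332, 210, 12, 16, 67], [382, 234, 7, 9, 42], [443, 240, 17, 23, 112], [377, 250, 54, 45, 663], [409, 262, 25, 22, 255], [245, 292, 120, 25, 1261], [256, 297, 304, 123, 7463], [159, 305, 128, 115, 3535], [310, 304, 51, 34, 411], [271, 327, 35, 14, 216], [503, 342, 23, 35, 504], [333, 377, 42, 36, 211], [455, 389, 36, 15, 115], [260, 408, 17, 12, 73]]
```

```bash
python3 - <<'E'
from h import *
S=cv2.imread('pics/fs.png').astype(int);T=cv2.imread('pics/ft.png').astype(int)
for n,im,(x0,y0,x1,y1) in(('top',T,(318,164,351,245)),('scene',S,(198,212,250,300))):
    r=im[y0:y1,x0:x1]; m=((r.max(2)-r.min(2)<25)).astype(int)
    w=((r[...,2]-r[...,0]>25))
    print(n); 
    for i in range(0,y1-y0,3): print(y0+i,''.join('#' if v else '.' for v in m[i]),)
d=grab('top');e=grab('scene')
for nm,P in (('lip corners',[(.659,-.165,.105),(.659,-.207,.105)]),('back top corners',[(.481,-.165,.055),(.481,-.207,.055)])):
    for p in P: print(nm,proj(d,p).round(0),proj(e,p).round(0))
E
```

```text
top
164 #################################
167 #################################
170 ..............#############....##
173 ..............#############....##
176 .............##############....##
179 .............##############....##
182 .............##############....##
185 .............##############....##
188 ............##############......#
191 ..........######............##..#
194 ..........######............##..#
197 ..........##################....#
200 ..........################......#
203 ..........################...#..#
206 ..........###############.......#
209 ..........###############.......#
212 .........################.......#
215 .........################.......#
218 .........################........
221 .........################........
224 .................########........
227 .................................
230 .................................
233 .................................
236 .................................
239 .................................
242 .................................
scene
212 ####################################################
215 ###
[... 1099 characters left out ...]
#############..................##
275 ###.........##################....................##
278 ###..........##############........................#
281 ###.....................#..........................#
284 ####................................................
287 ####................................................
290 ####................................................
293 ####...............................................#
296 ####..............................##################
299 ######...###########################################
lip corners [330. 167.] [229. 267.]
lip corners [342. 168.] [212. 269.]
back top corners [328. 222.] [228. 229.]
back top corners [340. 222.] [212. 230.]
```

```bash
python3 -c "
from h import *
print(ticket.finish_job())"
```

```text
the job is handed in; nothing more can be done
None
```

I handed the job in at about 35 s. In the camera images all three pearls are in the vase and the vase is where it was. The empty chute is back in its tray, released and turned round so its lip points towards +x. Its outline in the top view matches it standing flat on its base.

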